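# Raise the dispensary hatch to its mark and pass the tub through

## Task

Push the hatch's clear sash up from under its yellow lip to the green mark, until the lip presses steadily, firmly but gently, against the rubber stop there and stays up against it when you let go. Then slide the red-capped medicine tub along its lane, under the raised sash, fully home against the blue ledge at the far end, upright, and leave everything else where it is.

Things in the scene. Friction and masses are not known exactly. Their poses are not given: they have to be found in the camera images.
- hatch: fixed dispensing hatch: white sill board 12 mm thick (x -180 to 130, y -230 to 230 mm), two 28 mm square posts at y = -190 and 190 mm, head bar 396 to 426 mm above the table. Origin on the table top under the middle of the sash plane; x points through the hatch from its front to its back (the front faces the robot's right), y along the sash (+y is the robot's end), z up
- lane_end (a point): end of the tub's lane: point on the sill board (z = 12 mm) on the lane's centre line (hatch y = 85 mm), at the near face of the blue ledge (hatch x = 98 mm; 16 mm tall above the board). Axes as the hatch; the lane runs along x between two blue rails 12 mm tall above the board, inner faces 90 mm apart, from x = -168 mm to the ledge
- sash (a joint): height of the sliding sash in m: its lip's underside is 22 mm + this value above the table; grows upward, range 0 to 0.225. Counterweights in the posts nearly balance the 0.8 kg sash: it stays where it is left, and takes 3 to 6 N to move slowly, more when fast
- lip_edge (a point): point on the lower front edge of the sash's yellow lip, 85 mm from the sash's middle towards -y (the end away from the robot), with free room in front to push from below. The lip is 14 mm thick, 420 mm long along y, its front face at hatch x = -47 mm; its underside reaches back to the clear pane at x = -3 mm. Axes as the hatch
- lip_mid (a point): point at mid-thickness of the lip at its red far end (hatch y = -190 mm), below the stop pad. Axes as the hatch; rises with the sash. Seat the lip by pressing it on the pad with more than 5 N for half a second (aim at 8 to 10 N, on top of what the sash itself takes); more than 16 N damages the pad. Let go, the sash eases back a few mm at most and stays bearing on the pad
- stop: green stop clamped on the far post at hatch y = -190 mm, its height varies. Origin at the centre of the green mark (24 mm tall), axes as the hatch. A springy black rubber pad, 20 mm across, points down above the lip's end: the lip meets it when lip_mid is level with the origin, give or take 6 mm (the pad's exact height must be felt). The pad gives about 0.4 mm per newton
- tub_mid (a point): centre, half-way up, of the white medicine tub with red cap: 76 mm across, 118 mm tall, 0.25 to 0.5 kg, standing in the lane in front of the sash; taller than the opening until the sash is raised. Home: against the ledge, its centre at hatch x = 60 mm. Slides under a few newtons; push it low down
- amber_bottle: amber medicine bottle, 52 mm across, 105 mm tall, standing on the sill board behind the sash, towards the stop's end; leave it alone. Origin at the centre of its underside
- blue_cup_1: blue plastic pill cup, 76 mm across, 58 mm tall, on the table to the left; leave it alone. Origin at the centre of its underside
- blue_cup_2: second blue pill cup, same size; leave it alone. Origin at the centre of its underside
- white_jar: white jar with black cap, 72 mm across, 110 mm tall, on the table to the right; leave it alone. Origin at the centre of its underside
- carton: small white carton, 60 x 90 x 75 mm, on the table to the right; leave it alone. Origin at the centre of its underside
- small_jar: small white jar with red cap, 56 mm across, 60 mm tall, on the table to the left; leave it alone. Origin at the centre of its underside
- spatula: counting spatula, 200 mm long, lying flat on the table to the right; leave it alone. Origin under its middle

How it is judged:
By the outcome, as a careful person would: the job done as asked, in the order asked, and still so for the second after the job is handed in, with the robot touching nothing.
It also fails if it takes over 72 s, if anything falls off the work surface, if the arm or the gripper's body presses on something with over 40 N, if the wrist force passes 120 N, or if a joint passes its speed limit or range.

## Robot

A 7-joint arm with a two-finger parallel gripper is mounted at the origin on the work surface. World frame = base frame: x ahead of the robot, y to its left, z up, the work surface at z = 0. Lengths are in m, angles in rad, forces in N, time in s.
With the tool pointing down it reaches from about 0.4 to 0.85 m from the base axis. Payload 10.4 kg.
Tool frame: the origin (TCP) lies at the very end of the fingers, on their centre line; the grasp point (between the pads) lies 19 mm behind it; z points along the fingers, y is the line along which they close (so a half turn about z gives the same grasp; the last joint's range is limited). The gripper opens to 87 mm and grips with 3 to 60 N. Pads are 19 mm wide; open, the fingers measure 117 mm over their backs; the gripper's body (75 mm by 190 mm) begins 51 mm behind the grasp point.
Start: joints at [-1.225, 0.332, -0.065, 1.46, 0.022, 1.35, -0.088], TCP at [0.225, 0.583, 0.201] pointing down, gripper open.
Joint ranges: [-2.6, 2.6], [-0.5, 2.12], [-1.47, 1.34], [0.16, 2.42], [-1.27, 4.41], [0.06, 2.06], [-2.6, 2.6]. Speed limits (rad/s): [2.22, 2.22, 2.79, 2.79, 3.14, 3.14, 3.14].

## Interface

Orientations are given as a unit quaternion [x, y, z, w].
In Python, from bench import * gives the robot as it stands.
- The arm moves only by the tool step_arm, never from a script. Its arguments are lists of equal length, an entry for each row: "delta_pos": the shift along the world's x, y, z in units of 25 mm (1.0 is 25 mm), a list of three; "turn": the turn about the world's z in units of 0.12 rad (1.0 is 0.12 rad). In form: {"delta_pos": [[tx, ty, tz], ...], "turn": [turn, ...]}. A call has 1 to 12 rows; each row shifts and turns the commanded pose from where the row before left it; what a row does not reach is not made up. A row lasts 1/10 s, in which the tool goes at most 50 mm and 8.59 degrees, less where a joint would pass 70% of its speed; a pose out of reach is approached as far as the arm can. A call with a number of a shift or a turn outside -1 to 1 is refused whole. A call with a gripper value outside its range is refused whole. "grip" is the closure, from 0 (fully open) to 1 (shut), set as the call begins (left out, the last holds). The fingers move at their own pace and stop on an object; "newtons" is the grip in N (left out, the last holds). Time passes only in rows, so rows that do not move let the fingers close. It gives the time, the measured TCP pose, the force, the opening and the grip force at its end, in the units of the state.
- read_state(): the state, without advancing time (a new reading comes with each control period).
- camera(name): name is "scene" or "top" or "wrist"; returns a dict with "image" (400x640x3 uint8, red, green, blue), "z_map" (400x640 float32, m along the optical axis (not along the pixel's ray), 0 where there is no reading), "mtx" (3x3 intrinsics, pixels), "view" (4x4, takes a point from world to camera coordinates). Camera axes: x right, y up, looking along -z (the intrinsics and any distortion apply to the point x, -y, -z); pixel columns grow to the right and rows downward; lengths in m; the calibration is good to about 2 mm. A picture is of the moment at which its call begins.
- close_job(): hands the job in; it is judged then, once.
The state is a dict: "time": time; "joint_positions": joint angles; "joint_vel": joint speeds; "joint_torque": joint torques, N m; "ee_pos": TCP position; "eef_rot": TCP orientation; "ft_force": force on the tool from outside, world axes, zero at the start; "torque": the same for the moment, N m; "width": finger opening in m; "grip_force": force on a finger pad.
Only numpy, scipy, OpenCV 4.12 (cv2) and the standard library are available. Lean on these libraries where they do the work, as an engineer would, in place of code of your own. Each camera call takes 0.05 s, during which the arm holds its last target. There are 200 camera calls.

## Working session

There is one attempt and no reset: what is moved stays moved. The work goes in short steps, Python scripts to look and compute and a tool call to move; the robot and the scene stay as the last step left them, time stands still between calls to the robot, and variables do not carry over. Pictures are saved under pics/ and viewed, at most 10 in all, crops included, and the job is handed in when it is done.

Besides the shell and the picture viewer there is one more tool, called after "Emit:" by a JSON object that holds its "op" and its "data". step_arm: Moves the arm, as the interface text tells. Shifts and turns lie within -1 to 1; 1 stands for 25 mm of shift or 0.12 rad of turn. Its arguments: {"type":"object","properties":{"delta_pos":{"type":"array"},"turn":{"type":"array"},"grip":{"type":"number"},"newtons":{"type":"number"}},"required":["delta_pos","turn"]}

```bash
mkdir -p pics; ls; python3 - <<'E'
from bench import *
import cv2,numpy as np
s=read_state();print({k:np.round(v,3) for k,v in s.items()})
for n in("scene","top"):
    c=camera(n);cv2.imwrite(f"pics/{n}0.png",c["image"][:,:,::-1]);np.savez(f"{n}0.npz",**c)
    print(n,c["mtx"].round(1).tolist(),c["view"].round(3).tolist())
E
```

```text
pics
{'time': np.float64(0.0), 'joint_positions': array([-1.225,  0.333, -0.065,  1.461,  0.022,  1.35 , -0.088]), 'joint_vel': array([ 0.001,  0.   , -0.001, -0.   , -0.001,  0.002, -0.001]), 'joint_torque': array([-1.0000e-03, -6.2325e+01,  2.4000e-02, -3.8990e+01, -6.1000e-02,
        4.0000e-02,  0.0000e+00]), 'ee_pos': array([0.225, 0.583, 0.2  ]), 'eef_rot': array([ 0.183,  0.983, -0.001, -0.   ]), 'ft_force': array([-0.692,  0.342, -0.425]), 'torque': array([ 0.012,  0.02 , -0.025]), 'grip_force': np.float64(0.0), 'width': np.float64(0.088)}
scene [[455.1, 0.0, 327.5], [0.0, 455.1, 194.1], [0.0, 0.0, 1.0]] [[0.163, 0.986, -0.023, -0.094], [-0.581, 0.115, 0.805, 0.178], [0.797, -0.117, 0.592, -1.978], [0.0, 0.0, 0.0, 1.0]]
top [[400.3, 0.0, 325.0], [0.0, 400.3, 194.3], [0.0, 0.0, 1.0]] [[-0.0, -1.0, -0.002, 0.007], [0.978, -0.0, 0.211, -0.549], [-0.211, -0.002, 0.978, -1.23], [0.0, 0.0, 0.0, 1.0]]
```

View pics/scene0.png

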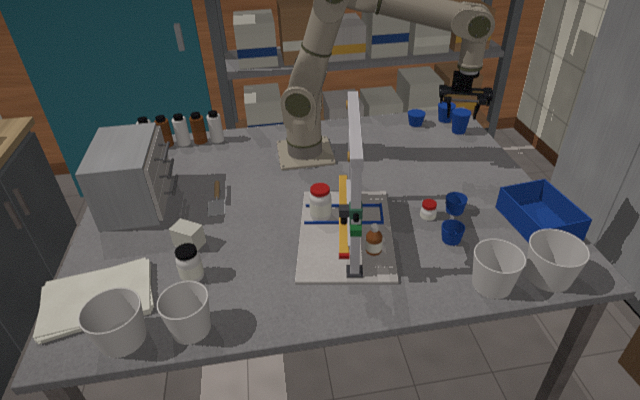

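View pics/top0.png

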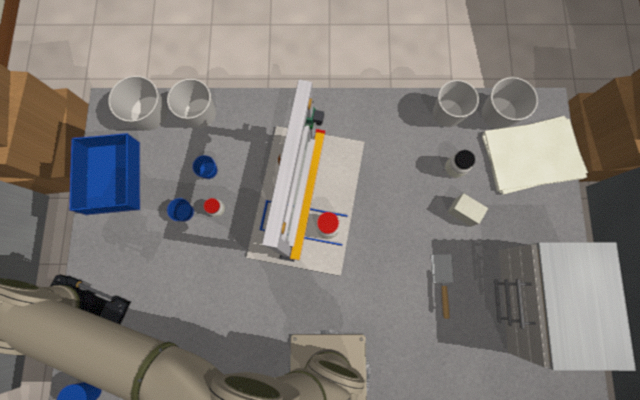

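The top view shows the hatch, with board corners near (364,140), (342,274), (247,258) and (277,127). The red tub cap is at (328,223), the yellow lip runs from (321,132) to (296,258), and the green stop is at about (312,116).

```bash
cat > h.py <<'E'
import numpy as np,cv2
def world(c):
    z=c["z_map"];v,u=np.mgrid[:400,:640];K=c["mtx"]
    p=np.stack([(u-K[0,2])/K[0,0]*z,-(v-K[1,2])/K[1,1]*z,-z],-1)
    V=c["view"];w=(p-V[:3,3])@V[:3,:3]
    w[z<=0]=np.nan
    return w
def masks(c):
    h=cv2.cvtColor(c["image"],cv2.COLOR_RGB2HSV).astype(int);H,S,V=h[...,0],h[...,1],h[...,2]
    return dict(yellow=(H>15)&(H<32)&(S>150)&(V>100),red=((H<6)|(H>174))&(S>170)&(V>80),green=(H>50)&(H<85)&(S>100)&(V>40),blue=(H>100)&(H<125)&(S>130)&(V>50),white=(S<40)&(V>130))
E
python3 - <<'E'
from h import *
for n in("scene","top"):
    c=dict(np.load(n+"0.npz"));w=world(c);m=masks(c)
    box=(w[...,0]>.3)&(w[...,0]<1.05)&(w[...,1]>-.25)&(w[...,1]<.35)
    b=m["white"]&box&(abs(w[...,2]-.012)<.006)
    q=w[b];print(n,"board",b.sum(),q[:,2].mean())
    # min area rect
    if len(q)>50:
        r=cv2.minAreaRect((q[:,:2]*1000).astype(np.float32));print(r,cv2.boxPoints(r).round(0).tolist())
    for k in("yellow","red","green","blue"):
        mm=(m[k]&box).astype(np.uint8);N,L,st,ce=cv2.connectedComponentsWithStats(mm)
        for i in range(1,N):
            if st[i,4]>12:
                p=w[L==i];print(k,ce[i].round(),st[i,4],"med",np.median(p,0).round(3),"min",np.percentile(p,2,axis=0).round(3),"max",np.percentile(p,98,axis=0).round(3))
E
```

```text
scene board 3203 0.011778160320538208
((561.6693115234375, 124.95777893066406), (433.6426086425781, 460.13494873046875), 79.36644744873047) [[296.0, -46.0], [748.0, -131.0], [828.0, 296.0], [376.0, 381.0]]
yellow [342. 189.] 182 med [0.426 0.078 0.1  ] min [0.35  0.06  0.094] max [0.508 0.103 0.104]
yellow [343. 238.] 225 med [0.687 0.033 0.1  ] min [0.605 0.014 0.096] max [0.742 0.051 0.211]
red [319. 189.] 193 med [ 0.457 -0.005  0.129] min [ 0.423 -0.032  0.121] max [0.483 0.023 0.134]
red [344. 255.] 39 med [0.752 0.022 0.099] min [0.744 0.01  0.091] max [0.759 0.033 0.104]
green [356. 230.] 123 med [0.774 0.051 0.211] min [0.754 0.037 0.194] max [0.783 0.068 0.216]
blue [374. 214.] 132 med [0.521 0.184 0.023] min [0.43  0.13  0.015] max [0.539 0.213 0.03 ]
blue [335. 205.] 15 med [0.415 0.054 0.022] min [0.412 0.043 0.014] max [0.421 0.064 0.026]
blue [322. 222.] 88 med [ 0.5   -0.007  0.022] min [ 0.49  -0.061  0.016] max [0.512 0.044 0.027]
top board 5506 0.012377198036287911
((624.407958984375, 49.91050720214844), (598.8214721679688, 645.881103515625), 89.95948791503906) [[30
[... 207 characters left out ...]
 [0.386 0.1   0.407] max [0.405 0.104 0.419]
red [320. 131.] 18 med [0.749 0.023 0.101] min [0.743 0.01  0.097] max [0.753 0.036 0.107]
red [327. 222.] 329 med [0.449 0.001 0.131] min [ 0.42  -0.026  0.127] max [0.476 0.028 0.136]
green [310. 121.] 40 med [0.72  0.048 0.258] min [0.716 0.043 0.201] max [0.73  0.057 0.272]
blue [264. 216.] 59 med [0.483 0.209 0.027] min [0.441 0.195 0.019] max [0.533 0.217 0.033]
blue [317. 210.] 13 med [0.504 0.033 0.025] min [0.5   0.014 0.023] max [0.507 0.052 0.029]
blue [318. 240.] 17 med [0.406 0.03  0.026] min [0.402 0.008 0.02 ] max [0.409 0.051 0.03 ]
blue [334. 243.] 16 med [ 0.396 -0.02   0.025] min [ 0.393 -0.04   0.018] max [ 0.399 -0.     0.03 ]
```

```bash
python3 - <<'E'
from h import *
from scipy.optimize import least_squares
Y=[];B=[]
for n in("scene","top"):
    c=dict(np.load(n+"0.npz"));w=world(c);m=masks(c)
    box=(w[...,0]>.3)&(w[...,0]<.83)&(w[...,1]>-.17)&(w[...,1]<.3)
    y=w[m["yellow"]&box&(abs(w[...,2]-.1)<.008)]
    for it in range(2):
        a=np.polyfit(y[:,0],y[:,1],1);r=y[:,1]-np.polyval(a,y[:,0]);y=y[abs(r)<.03]
    print(n,"lip slope",a,"yaw of -y_h",np.arctan(a[0]), "resid range",np.percentile(r,[1,99]),len(y),"ztop",np.median(y[:,2]))
    b=(m["white"]&box&(abs(w[...,2]-.012)<.005)).astype(np.uint8)
    N,L,st,ce=cv2.connectedComponentsWithStats(b)
    keep=np.isin(L,[i for i in range(1,N) if st[i,4]>150]);q=w[keep]
    th=np.arctan(a[0])
    ex=np.array([-np.sin(th),np.cos(th)]);ey=-np.array([np.cos(th),np.sin(th)])
    print(" board hx",np.percentile(q[:,:2]@ex,[.2,99.8]),"hy",np.percentile(q[:,:2]@ey,[.2,99.8]))
    r=cv2.minAreaRect((q[:,:2]*1000).astype(np.float32));print(r)
    print(" lip hx",np.percentile(y[:,:2]@ex,[1,50,99]))
    rd=w[m["red"]&box&(w[...,2]>.11)];print(" capTop",np.median(rd[rd[:,2]>.126],0), ((rd.min(0)+rd.max(0))/2).round(3))
    g=w[m["green"]&box];print(" green",np.percentile(g[:,2],[0,5,25,50,75,95,100]).round(3))
c=dict(np.load("scene0.npz"))
cv2.imwrite("pics/stop.png",cv2.resize(c["image"][150:290,290:430,::-1],None,fx=4,fy=4,interpolation=cv2.INTER_CUBIC))
E
```

```text
scene lip slope [-0.17972845  0.15543186] yaw of -y_h -0.17782990058019638 resid range [-0.01218253  0.01400604] 397 ztop 0.09959094417686043
 board hx [0.00614577 0.31093672] hy [-0.75951063 -0.31072189]
((552.86767578125, 63.974945068359375), (309.17236328125, 455.853515625), 79.54108428955078)
 lip hx [0.14099028 0.15272632 0.16676584]
 capTop [ 0.45413015 -0.00488206  0.12971429] [ 0.452 -0.004  0.127]
 green [0.193 0.196 0.207 0.212 0.215 0.266 0.271]
top lip slope [-0.18886893  0.16246231] yaw of -y_h -0.18667006280636175 resid range [-0.01163051  0.01444539] 978 ztop 0.10121505360922642
 board hx [0.0154442  0.31927977] hy [-0.75449473 -0.29656301]
((548.86669921875, 63.72688293457031), (307.25115966796875, 469.1297607421875), 78.06300354003906)
 lip hx [0.14821151 0.1595969  0.17383441]
 capTop [0.44850448 0.00091609 0.13104204] [ 0.449 -0.001  0.132]
 green [0.199 0.206 0.223 0.258 0.267 0.271 0.274]
```

View pics/stop.png

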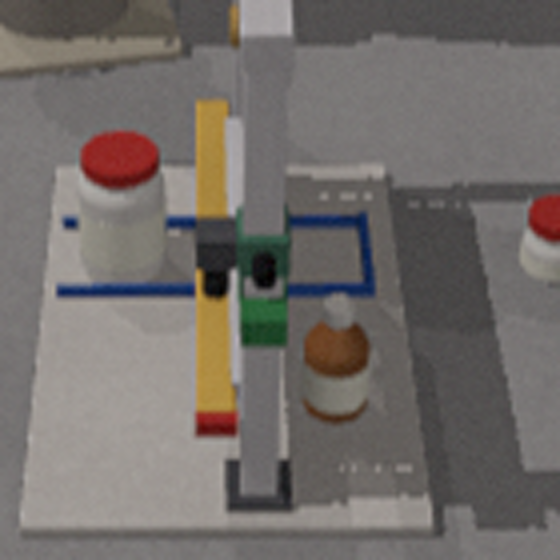

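The crop shows the stop's green mark at about (265,318), the black pad at (217,283) above the lip's path, and the lip's red end at (216,423). Lip top is at z≈0.100 and the hatch yaw is about -0.183 rad. I need to get over the head bar anyway, so I'll rise first and see how the arm behaves.

Emit:
{"op": "step_arm", "data": {"delta_pos": [[0,0,1],[0,0,1],[0,0,1],[0,0,1],[0,0,1],[0,0,1],[0,0,1],[0,0,1],[0,0,1],[0,0,1],[0,0,1],[0,0,1]], "turn": [0,0,0,0,0,0,0,0,0,0,0,0], "grip": 1}}

```text
time: 1.3
ee_pos: [0.2252, 0.5828, 0.5018]
eef_rot: [0.183, 0.983, -0.0, -0.0]
ft_force: [-0.6, 0.6, -0.6]
width: 0.0031
grip_force: 0.0
```

```bash
python3 - <<'E'
from bench import *
from h import *
s=read_state();print(s["joint_positions"].round(3),s["ee_pos"].round(3),s["eef_rot"].round(3))
c=dict(np.load("scene0.npz"));w=world(c);m=masks(c)
for r in range(218,242,1):
    print(r,[ (round(float(w[r,u,0]),3),round(float(w[r,u,1]),3),round(float(w[r,u,2]),3),int(m["green"][r,u])) for u in (353,357,360)])
E
```

```text
[-1.257  0.41  -0.034  0.728  0.015  2.005 -0.08 ] [0.225 0.583 0.502] [ 0.183  0.983 -0.    -0.   ]
218 [(0.777, 0.042, 0.255, 0), (0.782, 0.051, 0.258, 0), (0.762, 0.064, 0.24, 0)]
219 [(0.78, 0.041, 0.254, 0), (0.782, 0.052, 0.254, 0), (0.762, 0.065, 0.236, 0)]
220 [(0.78, 0.041, 0.25, 0), (0.781, 0.052, 0.25, 0), (0.755, 0.066, 0.227, 0)]
221 [(0.779, 0.041, 0.247, 0), (0.784, 0.051, 0.248, 0), (0.757, 0.066, 0.224, 0)]
222 [(0.756, 0.047, 0.223, 0), (0.785, 0.051, 0.246, 0), (0.756, 0.066, 0.22, 0)]
223 [(0.752, 0.047, 0.216, 0), (0.756, 0.058, 0.218, 0), (0.755, 0.067, 0.216, 0)]
224 [(0.754, 0.047, 0.214, 0), (0.757, 0.058, 0.215, 0), (0.756, 0.066, 0.213, 0)]
225 [(0.756, 0.047, 0.212, 1), (0.76, 0.057, 0.214, 1), (0.761, 0.065, 0.214, 1)]
226 [(0.763, 0.045, 0.215, 1), (0.765, 0.056, 0.214, 1), (0.763, 0.065, 0.212, 1)]
227 [(0.769, 0.044, 0.216, 1), (0.771, 0.054, 0.217, 1), (0.769, 0.063, 0.213, 1)]
228 [(0.772, 0.043, 0.215, 1), (0.772, 0.054, 0.214, 1), (0.771, 0.063, 0.211, 1)]
229 [(0.774, 0.043, 0.214, 1), (0.775, 0.054, 0.213, 1), (0.772, 0.063, 0.209, 1)]
230 [(0.77
[... 275 characters left out ...]
.053, 0.201, 1), (0.777, 0.062, 0.199, 1)]
234 [(0.776, 0.043, 0.197, 1), (0.776, 0.054, 0.195, 1), (0.778, 0.062, 0.196, 1)]
235 [(0.776, 0.043, 0.194, 1), (0.777, 0.054, 0.193, 1), (0.782, 0.061, 0.196, 1)]
236 [(0.779, 0.042, 0.192, 0), (0.78, 0.053, 0.192, 0), (0.782, 0.061, 0.193, 0)]
237 [(0.755, 0.047, 0.167, 0), (0.759, 0.058, 0.169, 0), (0.588, 0.108, 0.011, 0)]
238 [(0.752, 0.048, 0.161, 0), (0.756, 0.059, 0.162, 0), (0.592, 0.107, 0.01, 0)]
239 [(0.753, 0.048, 0.158, 0), (0.755, 0.059, 0.158, 0), (0.598, 0.106, 0.011, 0)]
240 [(0.753, 0.048, 0.154, 0), (0.757, 0.059, 0.155, 0), (0.6, 0.105, 0.008, 0)]
241 [(0.754, 0.048, 0.151, 0), (0.753, 0.06, 0.148, 0), (0.61, 0.103, 0.013, 0)]
```

Emit:
{"op": "step_arm", "data": {"delta_pos": [[0,0,1],[0,0,1],[0,0,1],[0,0,1]], "turn": [0,0,0,0]}}

```text
time: 1.7
ee_pos: [0.2204, 0.5686, 0.5544]
eef_rot: [0.184, 0.983, 0.026, 0.004]
ft_force: [-0.2, -0.2, 0.1]
width: 0.0006
grip_force: 0.0
```

```bash
python3 - <<'E'
from bench import *
s=read_state();print(s["joint_positions"].round(3),s["ee_pos"].round(3),s["eef_rot"].round(3))
E
```

```text
[-1.45   0.392  0.347  0.656 -0.153  2.058 -0.006] [0.22  0.569 0.554] [0.184 0.983 0.026 0.004]
```

Emit:
{"op": "step_arm", "data": {"delta_pos": [[0,0,-1],[0,0,-1]], "turn": [0,0]}}

```text
time: 1.9
ee_pos: [0.2201, 0.5685, 0.5046]
eef_rot: [0.183, 0.983, 0.027, 0.004]
ft_force: [0.5, 0.1, -0.6]
width: -0.0
grip_force: 0.0
```

```bash
python3 - <<'E'
from bench import *
s=read_state();print(s["joint_positions"].round(3),s["ee_pos"].round(3),s["eef_rot"].round(3))
E
```

```text
[-1.49   0.313  0.336  0.874 -0.112  1.915 -0.011] [0.22  0.569 0.505] [0.183 0.983 0.027 0.004]
```

The tilt reached at the joint limit persists, because the commanded pose is re-based on the pose reached. That gives a way to tilt the fingers, which the lip and the tub both need. I'll fit the arm's kinematics from the recorded states so I can plan it.

```bash
cat > kin.py <<'E'
import numpy as np
from scipy.spatial.transform import Rotation as R
def fk(q,P,s,o7=0):
    d1,L1,a,b,L2,a6,Lt=P
    M=R.identity();p=np.array([0,0,d1.real if hasattr(d1,'real') else d1],float)
    M=R.from_euler('z',s[0]*q[0])*R.from_euler('y',q[1]);p=p+M.apply([0,0,L1])
    M=M*R.from_euler('z',s[1]*q[2]);p=p+M.apply([a,0,0]);M=M*R.from_euler('y',q[3]);p=p+M.apply([-b,0,L2])
    M=M*R.from_euler('z',s[2]*q[4])*R.from_euler('y',q[5]);p=p+M.apply([a6,0,Lt])
    M=M*R.from_euler('z',s[3]*q[6]+o7)
    return p,M
E
cat > data.py <<'E'
D=[([-1.225,.3325,-.065,1.461,.022,1.35,-.088],[.225,.583,.2],[.183,.983,-.001,0]),
([-1.257,.41,-.034,.728,.015,2.005,-.08],[.225,.583,.502],[.183,.983,0,0]),
([-1.45,.392,.347,.656,-.153,2.058,-.006],[.22,.569,.5545],[.184,.983,.026,.004]),
([-1.49,.313,.336,.874,-.112,1.915,-.011],[.22,.569,.505],[.183,.983,.027,.004])]
E
python3 - <<'E'
from kin import *;from data import D
from scipy.optimize import least_squares
import itertools
res=[]
for s in itertools.product([1,-1],repeat=4):
  for o in (0,np.pi/2,-np.pi/2,np.pi):
    def f(P):
        r=[]
        for q,p,Q in D:
            pp,M=fk(q,P[:7],s,o);r+=list(pp-p)+list(.3*(R.from_quat(Q).inv()*M).as_rotvec())
        return np.r_[r,.005*(P-[.35,.4,0,0,.4,0,.3])]
    l=least_squares(f,[.35,.4,0,0,.4,0,.3]);res.append((l.cost,s,o,l.x.round(3),np.abs(l.fun[:24]).max()))
for r in sorted(res,key=lambda r:r[0])[:4]:print(r)
E
```

```text
(np.float64(0.0025689448764316626), (-1, -1, -1, -1), 1.5707963267948966, array([ 0.295,  0.44 ,  0.328, -0.026,  0.524,  0.338,  0.265]), np.float64(0.04669722522329409))
(np.float64(0.005139237254963445), (-1, -1, -1, 1), 1.5707963267948966, array([ 0.295,  0.44 ,  0.328, -0.026,  0.524,  0.338,  0.265]), np.float64(0.05298383518264732))
(np.float64(0.009249628953604233), (-1, -1, 1, -1), 1.5707963267948966, array([ 0.116,  0.145, -0.128, -0.039,  0.455, -0.26 , -0.047]), np.float64(0.0812911148161572))
(np.float64(0.01154453658178459), (-1, -1, 1, 1), 1.5707963267948966, array([ 0.116,  0.145, -0.128, -0.039,  0.455, -0.26 , -0.047]), np.float64(0.08127981192337548))
```

Emit:
{"op": "step_arm", "data": {"delta_pos": [[0.8,-0.8,0],[0.8,-0.8,0],[0.8,-0.8,0],[0.8,-0.8,0],[0.8,-0.8,0],[0.8,-0.8,0],[0.8,-0.8,0],[0.8,-0.8,0],[0.8,-0.8,0],[0.8,-0.8,0],[0.8,-0.8,0],[0.8,-0.8,0]], "turn": [0,0,0,0,0,0,0,0,0,0,0,0]}}

```text
time: 3.1
ee_pos: [0.4605, 0.3281, 0.5043]
eef_rot: [0.183, 0.983, 0.026, 0.004]
ft_force: [0.0, 0.5, -0.2]
width: 0.0006
grip_force: 0.0
```

```bash
cat > log.py <<'E'
from bench import *
import json
s=read_state();r=[list(map(float,s[k])) for k in("joint_positions","ee_pos","eef_rot")]
open("log.jsonl","a").write(json.dumps(r)+"\n")
import numpy as np
for x in r:print(np.round(x,3))
E
python3 log.py
```

```text
[-1.073  0.213  0.527  1.012 -0.147  1.901  0.593]
[0.46  0.328 0.504]
[0.183 0.983 0.026 0.004]
```

Emit:
{"op": "step_arm", "data": {"delta_pos": [[0.5,-1,0],[0.5,-1,0],[0.5,-1,0],[0.5,-1,0],[0.5,-1,0],[0.5,-1,0],[0.5,-1,0],[0.5,-1,0],[0.5,-1,0],[0.5,-1,0],[0.5,-1,0],[0.5,-1,0]], "turn": [0,0,0,0,0,0,0,0,0,0,0,0]}}

```text
time: 4.3
ee_pos: [0.6105, 0.0283, 0.5041]
eef_rot: [0.183, 0.983, 0.026, 0.003]
ft_force: [0.7, 0.3, 0.6]
width: 0.0005
grip_force: 0.0
```

```bash
python3 log.py
```

```text
[-0.489  0.391  0.704  0.836 -0.329  1.974  1.244]
[0.611 0.028 0.504]
[0.183 0.983 0.026 0.003]
```

Emit:
{"op": "step_arm", "data": {"delta_pos": [[-0.3,-1,0],[-0.3,-1,0],[-0.3,-1,0],[-0.3,-1,0],[-0.3,-1,0],[-0.3,-1,0],[-0.3,-1,0],[-0.3,-1,0],[-0.3,-1,0],[-0.3,-1,0],[-0.3,-1,0],[-0.3,-1,0]], "turn": [0,0,0,0,0,0,0,0,0,0,0,0]}}

```text
time: 5.5
ee_pos: [0.52, -0.2715, 0.504]
eef_rot: [0.183, 0.983, 0.026, 0.004]
ft_force: [0.2, -0.3, -0.6]
width: 0.0003
grip_force: 0.0
```

```bash
python3 log.py
```

```text
[-0.045  0.363  0.804  0.893 -0.338  1.991  1.79 ]
[ 0.52  -0.271  0.504]
[0.183 0.983 0.026 0.004]
```

```bash
cat > kin.py <<'E'
import numpy as np
from scipy.spatial.transform import Rotation as R
# P: joint offsets(7), link vectors l0(d), l1(xyz), l3(xyz), l6(xyz)
def fk(q,P,s):
    o=P[:7];v=P[7:].reshape(4,3)
    r=lambda ax,i:R.from_euler(ax,s[i]*q[i]+o[i])
    M=r('z',0);p=M.apply(v[0]);M=M*r('y',1)*r('z',2);p=p+M.apply(v[1])
    M=M*r('y',3);p=p+M.apply(v[2])
    M=M*r('z',4)*r('y',5);p=p+M.apply(v[3])
    return p,M*r('z',6)
E
python3 - <<'E'
from kin import *;from data import D
from scipy.optimize import least_squares
import itertools,json
D=D+[tuple(json.loads(l)) for l in open("log.jsonl")]
res=[]
for s1 in itertools.product([1,-1],repeat=4):
  s=[s1[0],1,s1[1],1,s1[2],1,s1[3]]
  for o in (0,np.pi/2,-np.pi/2,np.pi):
    x0=np.r_[0,0,0,0,0,0,o,0,0,.33,0,0,.4,0,0,.4,0,0,.3]
    def f(P):
        r=[]
        for q,p,Q in D:
            pp,M=fk(q,P,s);r+=list(pp-p)+list(.3*(R.from_quat(Q).inv()*M).as_rotvec())
        return np.r_[r,.003*(P-x0)[7:],.01*(P-x0)[:7]]
    l=least_squares(f,x0);res.append((l.cost,s,o,l.x,np.abs(l.fun[:6*len(D)]).max()))
res.sort(key=lambda r:r[0])
for r in res[:3]:print(r[0],r[1],r[2],r[3].round(3),r[4])
np.savez("kin.npz",P=res[0][3],s=res[0][1])
E
```

```text
5.014262893457893e-07 [-1, 1, -1, 1, -1, 1, -1] 1.5707963267948966 [ 3.000e-03  0.000e+00 -3.000e-03  1.000e-03  1.000e-03 -1.000e-03
  1.571e+00 -1.000e-03 -2.100e-02  2.620e-01  1.000e-03 -1.100e-02
  4.490e-01 -0.000e+00 -1.100e-02  4.910e-01  1.000e-03 -4.000e-03
  3.780e-01] 0.00036620816641051414
0.00011858618152186825 [-1, 1, -1, 1, -1, 1, -1] 3.141592653589793 [ 6.900e-02 -0.000e+00 -2.000e-03 -2.000e-03 -0.000e+00  1.000e-03
  1.638e+00  4.000e-03 -3.400e-02  2.380e-01  1.000e-02 -1.000e-02
  4.540e-01  3.000e-03 -1.000e-02  4.930e-01  2.300e-02 -3.200e-02
  3.530e-01] 0.0016876601723554985
0.0001187864488222136 [-1, 1, -1, 1, -1, 1, -1] 0 [-6.300e-02  1.000e-03 -3.000e-03  3.000e-03  2.000e-03 -2.000e-03
  1.506e+00 -6.000e-03 -8.000e-03  2.870e-01 -9.000e-03 -1.100e-02
  4.440e-01 -3.000e-03 -1.100e-02  4.900e-01 -1.800e-02  2.500e-02
  4.020e-01] 0.001405551682978845
```

```bash
cat > ik.py <<'E'
from kin import *
from scipy.optimize import least_squares
z=np.load("kin.npz");P=z["P"];s=list(z["s"])
LO=np.array([-2.6,-.5,-1.47,.16,-1.27,.06,-2.6])+.03;HI=np.array([2.6,2.12,1.34,2.42,4.41,2.06,2.6])-.03
th=-.183;EX=np.array([-np.sin(th),np.cos(th),0]);EY=np.array([-np.cos(th),-np.sin(th),0]);O=np.array([.5555,.0885,0])
def hw(x,y,zz):return O+EX*x+EY*y+[0,0,zz]
def tool(az,tilt,flip=0):
    zt=np.array([np.sin(tilt)*np.cos(az),np.sin(tilt)*np.sin(az),-np.cos(tilt)]);yt=np.array([-np.sin(az),np.cos(az),0])*(1-2*flip)
    return R.from_matrix(np.stack([np.cross(yt,zt),yt,zt],1))
def ik(p,M,q0=None,n=12,rng=np.random.default_rng(0)):
    best=None
    for k in range(n):
        x0=q0 if (k==0 and q0 is not None) else rng.uniform(LO,HI)
        f=lambda q:np.r_[(lambda a,b:np.r_[a-p,.3*(M.inv()*b).as_rotvec()])(*fk(q,P,s))]
        l=least_squares(f,np.clip(x0,LO+1e-3,HI-1e-3),bounds=(LO,HI),max_nfev=60)
        if best is None or l.cost<best[0]:best=(l.cost,l.x)
        if best[0]<1e-9:break
    return best
E
python3 - <<'E'
from ik import *
pts={"L0":hw(-.02,-.085,.06),"L1":hw(-.02,-.085,.19),"T0":hw(-.2,.085,.05),"T1":hw(.02,.085,.05)}
for az in(1.39,1.1,.8,.5):
  for t in(50,65,80):
    o=[]
    for k,p in pts.items():
        b=min((ik(p,tool(az,np.radians(t),f),n=8) for f in(0,1)),key=lambda b:b[0]);o.append(f"{k} {np.sqrt(2*b[0])*1000:.1f}")
    print(az,t,o)
E
```

```text
1.39 50 ['L0 0.0', 'L1 0.0', 'T0 0.0', 'T1 0.0']
1.39 65 ['L0 0.0', 'L1 0.0', 'T0 0.0', 'T1 0.0']
1.39 80 ['L0 0.0', 'L1 0.0', 'T0 0.0', 'T1 0.0']
1.1 50 ['L0 0.0', 'L1 0.0', 'T0 0.0', 'T1 0.0']
1.1 65 ['L0 0.0', 'L1 0.0', 'T0 0.0', 'T1 0.0']
1.1 80 ['L0 0.0', 'L1 0.0', 'T0 0.0', 'T1 0.0']
0.8 50 ['L0 0.0', 'L1 0.0', 'T0 0.0', 'T1 23.7']
0.8 65 ['L0 0.0', 'L1 0.0', 'T0 0.0', 'T1 35.1']
0.8 80 ['L0 0.0', 'L1 0.0', 'T0 0.0', 'T1 19.3']
0.5 50 ['L0 0.0', 'L1 0.0', 'T0 18.8', 'T1 66.6']
0.5 65 ['L0 0.0', 'L1 0.0', 'T0 20.2', 'T1 97.4']
0.5 80 ['L0 0.0', 'L1 0.0', 'T0 1.4', 'T1 76.1']
```

Emit:
{"op": "step_arm", "data": {"delta_pos": [[0,0,1],[0,0,1],[0,0,1],[0,0,1],[0,0,1],[0,0,1],[0,0,1],[0,0,1]], "turn": [-1,0,0,0,0,0,0,0]}}

```text
time: 6.3
ee_pos: [0.5036, -0.2602, 0.5872]
eef_rot: [0.244, 0.968, 0.016, 0.049]
ft_force: [-0.3, -0.2, 0.7]
width: 0.0005
grip_force: 0.0
```

```bash
cat >> log.py <<'E'
from scipy.spatial.transform import Rotation as R
M=R.from_quat(r[2]).as_matrix();zt=M[:,2];print("tilt",np.degrees(np.arccos(-zt[2])).round(1),"az",np.arctan2(zt[1],zt[0]).round(2),"yz",M[2,1].round(3),"xz",M[2,0].round(3),"y az",np.arctan2(M[1,1],M[0,1]).round(2))
E
python3 log.py
```

```text
[ 0.272  0.276  0.261  0.726 -0.145  2.058  1.523]
[ 0.504 -0.26   0.587]
[0.244 0.968 0.016 0.049]
tilt 5.9 az 0.08 yz 0.056 xz -0.087 y az 1.08
```

Emit:
{"op": "step_arm", "data": {"delta_pos": [[0.5,-0.25,1],[0.5,-0.25,1],[0.5,-0.25,1],[0.5,-0.25,1],[0.5,-0.25,1],[0.5,-0.25,1],[0.5,-0.25,1],[0.5,-0.25,1],[0.5,-0.25,1],[0.5,-0.25,1],[0.5,-0.25,1],[0.5,-0.25,1]], "turn": [0,0,0,0,0,0,0,0,0,0,0,0]}}

```text
time: 7.5
ee_pos: [0.59, -0.2924, 0.6754]
eef_rot: [0.243, 0.954, -0.009, 0.177]
ft_force: [0.4, -0.4, -0.2]
width: 0.0003
grip_force: 0.0
```

```bash
python3 log.py
```

```text
[ 0.32   0.479  0.403  0.267 -0.344  2.058  1.504]
[ 0.59  -0.292  0.675]
[ 0.243  0.954 -0.009  0.177]
tilt 20.4 az -0.3 yz 0.069 xz -0.342 y az 1.08
```

Emit:
{"op": "step_arm", "data": {"delta_pos": [[0.2,-0.1,1],[0.2,-0.1,1],[0.2,-0.1,1],[0.2,-0.1,1],[0.2,-0.1,1],[0.2,-0.1,1],[0.2,-0.1,1],[0.2,-0.1,1],[0.2,-0.1,1],[0.2,-0.1,1],[0.2,-0.1,1],[0.2,-0.1,1]], "turn": [0,0,0,0,0,0,0,0,0,0,0,0]}}

```text
time: 8.7
ee_pos: [0.5653, -0.2748, 0.7749]
eef_rot: [0.24, 0.931, -0.026, 0.275]
ft_force: [-0.5, -0.3, 1.2]
width: 0.0006
grip_force: 0.0
```

```bash
python3 log.py
```

```text
[ 0.258  0.471  1.332  0.161 -1.191  2.058  1.541]
[ 0.565 -0.275  0.775]
[ 0.24   0.931 -0.026  0.275]
tilt 32.1 az -0.35 yz 0.083 xz -0.525 y az 1.09
```

Emit:
{"op": "step_arm", "data": {"delta_pos": [[0,0,1],[0,0,1],[0,0,1],[0,0,1],[0,0,1],[0,0,1],[0,0,1],[0,0,1],[0,0,1],[0,0,1],[0,0,1],[0,0,1]], "turn": [0,0,0,0,0,0,0,0,0,0,0,0]}}

```text
time: 9.9
ee_pos: [0.4833, -0.2312, 0.8687]
eef_rot: [0.235, 0.906, -0.038, 0.35]
ft_force: [-0.7, 0.1, 0.3]
width: 0.0004
grip_force: 0.0
```

```bash
python3 log.py
```

```text
[ 0.153  0.302  1.339  0.162 -1.094  2.058  1.521]
[ 0.483 -0.231  0.869]
[ 0.235  0.906 -0.038  0.35 ]
tilt 41.2 az -0.36 yz 0.096 xz -0.651 y az 1.1
```

Emit:
{"op": "step_arm", "data": {"delta_pos": [[0,0,1],[0,0,1],[0,0,1],[0,0,1],[0,0,1],[0,0,1],[0,0,1],[0,0,1],[0,0,1],[0,0,1],[0,0,1],[0,0,1]], "turn": [0,0,0,0,0,0,0,0,0,0,0,0]}}

```text
time: 11.1
ee_pos: [0.404, -0.1928, 0.9331]
eef_rot: [0.229, 0.883, -0.044, 0.408]
ft_force: [0.5, 0.5, 0.9]
width: 0.0003
grip_force: 0.0
```

Emit:
{"op": "step_arm", "data": {"delta_pos": [[0,0,1],[0,0,1],[0,0,1],[0,0,1],[0,0,1],[0,0,1],[0,0,1],[0,0,1],[0,0,1],[0,0,1],[0,0,1],[0,0,1]], "turn": [0,0,0,0,0,0,0,0,0,0,0,0]}}

```text
time: 12.3
ee_pos: [0.3756, -0.176, 0.99]
eef_rot: [0.218, 0.849, -0.051, 0.479]
ft_force: [0.3, 1.2, 0.0]
width: 0.0008
grip_force: 0.0
```

```bash
python3 log.py
```

```text
[-0.902  0.004  1.339  0.162 -0.074  1.975  1.435]
[ 0.376 -0.176  0.99 ]
[ 0.218  0.849 -0.051  0.479]
tilt 57.5 az -0.36 yz 0.123 xz -0.835 y az 1.13
```

Emit:
{"op": "step_arm", "data": {"delta_pos": [[0,0,1],[0,0,1],[0,0,1],[0,0,1],[0,0,1],[0,0,1],[0,0,1],[0,0,1],[0,0,1],[0,0,1]], "turn": [0,0,0,0,0,0,0,0,0,0]}}

```text
time: 13.3
ee_pos: [0.3947, -0.1926, 1.0421]
eef_rot: [0.208, 0.81, -0.056, 0.546]
ft_force: [-0.4, -0.3, -0.1]
width: 0.0004
grip_force: 0.0
```

```bash
python3 log.py
```

```text
[-0.787  0.005  1.339  0.162 -0.189  1.819  1.45 ]
[ 0.395 -0.193  1.042]
[ 0.208  0.81  -0.056  0.546]
tilt 66.6 az -0.35 yz 0.136 xz -0.908 y az 1.16
```

```bash
cat > sim.py <<'E'
from ik import *
def run(q,segs,verbose=True):
    """segs: list of (n,(dx,dy,dz),turn) rows in units"""
    p,M=fk(q,P,s)
    for n,d,t in segs:
        for _ in range(n):
            p=p+.025*np.array(d);M=R.from_euler('z',.12*t)*M
            f=lambda x:np.r_[(lambda a,b:np.r_[a-p,.3*(M.inv()*b).as_rotvec()])(*fk(x,P,s)),.003*(x-q)]
            q=least_squares(f,np.clip(q,LO+1e-6,HI-1e-6),bounds=(LO,HI),max_nfev=40).x
            p,M=fk(q,P,s)
        z=M.as_matrix()[:,2]
        print(p.round(3),"tilt",np.degrees(np.arccos(-z[2])).round(1),"az",np.arctan2(z[1],z[0]).round(2),q.round(2))
    return q
E
python3 - <<'E'
from sim import *
import json
q=np.array(json.loads(open("log.jsonl").readlines()[-1])[0])
print("A");run(q,[(12,(.3,-.6,-.9),1),(3,(.3,-.6,-.9),1),(10,(0,0,-1),0)])
print("B");run(q,[(12,(.1,-.6,-1),0),(12,(0,0,-.8),1),(3,(0,0,-.8),1)])
# carton / jar
c=dict(np.load("top0.npz"));from h import *
w=world(c)
for n,(u,v) in dict(jar=(463,159),carton=(468,206),spat=(443,268)).items():print(n,np.median(w[v-1:v+2,u-1:u+2].reshape(-1,3),0).round(3))
for n,p in dict(pre=hw(-.12,-.085,.055),under=hw(-.03,-.085,.055)).items():
    b=ik(p,tool(1.39,np.radians(66.6),0),n=8);b2=ik(p,tool(1.39,np.radians(66.6),1),n=8);print(n,p.round(3),b[0]<1e-8,b[1].round(2),b2[0]<1e-8,b2[1].round(2))
E
```

```text
A
[ 0.457 -0.272  0.754] tilt 68.7 az 0.62 [-0.79 -0.47  1.31  1.12 -0.63  1.6   2.57]
[ 0.464 -0.25   0.703] tilt 62.6 az 0.7 [-0.84 -0.47  1.31  1.16 -0.55  1.64  2.57]
[ 0.479 -0.234  0.487] tilt 52.4 az 0.68 [-0.64 -0.47  1.19  1.61 -0.43  1.41  2.57]
B
[ 0.428 -0.375  0.745] tilt 66.5 az -0.35 [ 0.38 -0.47  0.32  1.51 -0.27  0.99  1.83]
[ 0.428 -0.285  0.551] tilt 50.6 az 0.71 [-0.72 -0.47  1.31  1.38 -0.4   1.64  2.57]
[ 0.427 -0.242  0.513] tilt 42.7 az 0.9 [-0.85 -0.47  1.31  1.38 -0.28  1.72  2.57]
jar [ 0.65  -0.426  0.111]
carton [ 0.508 -0.443  0.075]
spat [ 0.318 -0.374  0.003]
pre [ 0.617 -0.045  0.055] True [ 0.78  0.87 -0.34  1.51 -0.83  1.39 -2.39] True [ 0.35  0.87  0.27  1.54 -1.19  1.63  0.94]
under [0.634 0.044 0.055] True [ 0.68  0.83 -0.36  1.61 -0.92  1.27 -2.39] True [ 1.15  1.15 -1.07  1.59 -0.23  1.05  0.31]
```

```bash
cat > sim.py <<'E'
from ik import *
LO=LO-.028;HI=HI+.028
W=[.3,.003]
def run(q,segs,verbose=True,w=None,lam=None):
    w=w or W[0];lam=lam or W[1]
    p,M=fk(q,P,s)
    for n,d,t in segs:
        for _ in range(n):
            p=p+.025*np.array(d);M=R.from_euler('z',.12*t)*M
            f=lambda x:np.r_[(lambda a,b:np.r_[a-p,w*(M.inv()*b).as_rotvec()])(*fk(x,P,s)),lam*(x-q)]
            q=least_squares(f,np.clip(q,LO+1e-6,HI-1e-6),bounds=(LO,HI),max_nfev=30).x
            p,M=fk(q,P,s)
        z=M.as_matrix()[:,2];yz=M.as_matrix()[2,1]
        if verbose:print(p.round(3),"tilt",np.degrees(np.arccos(-z[2])).round(1),"az",np.arctan2(z[1],z[0]).round(2),"yz",yz.round(2),q.round(2))
    return q
E
python3 - <<'E'
from sim import *
import json
L=[np.array(json.loads(l)[0]) for l in open("log.jsonl")]
for w in(.1,.3,1.):
    print("w",w)
    run(L[2],[(1,(0,0,1),-1),(7,(0,0,1),0),(12,(.5,-.25,1),0),(12,(.2,-.1,1),0),(36,(0,0,1),0),(10,(0,0,1),0)],w=w)
q=L[-1]
print("untilt")
for w in(.1,.3):
    run(q,[(12,(0,-.5,-1),0),(12,(0,-.3,-1),0),(8,(-.4,0,-1),0),(10,(-1,0,-.2),0),(10,(-1,.3,0),0)],w=w)
E
```

```text
w 0.1
[ 0.52  -0.271  0.529] tilt 3.0 az 1.11 yz 0.05 [-0.01  0.39  0.82  0.8  -0.38  2.05  1.67]
[ 0.518 -0.27   0.697] tilt 19.3 az -0.3 yz 0.06 [ 0.3   0.29  0.28  0.47 -0.18  2.06  1.51]
[ 0.66  -0.34   0.975] tilt 68.4 az -0.42 yz 0.09 [ 0.26  0.4   1.07  0.16 -0.93  1.46  1.54]
[ 0.709 -0.364  1.25 ] tilt 116.7 az -0.45 yz 0.09 [ 0.26  0.49  1.17  0.16 -1.08  0.54  1.56]
[ 0.408 -0.209  1.495] tilt 155.0 az -0.49 yz 0.05 [ 0.1   0.31  1.34  0.16 -1.27  0.06  1.75]
[ 0.342 -0.175  1.52 ] tilt 158.5 az -0.48 yz 0.04 [ 0.02  0.24  1.34  0.16 -1.27  0.06  1.83]
w 0.3
[ 0.52  -0.271  0.529] tilt 3.0 az 1.12 yz 0.05 [-0.01  0.39  0.82  0.8  -0.38  2.05  1.67]
[ 0.508 -0.263  0.658] tilt 14.2 az -0.24 yz 0.06 [ 0.28  0.26  0.26  0.59 -0.16  2.06  1.51]
[ 0.611 -0.31   0.837] tilt 45.4 az -0.39 yz 0.09 [ 0.27  0.44  1.19  0.16 -1.06  1.84  1.54]
[ 0.63  -0.316  1.028] tilt 73.5 az -0.41 yz 0.1 [ 0.21  0.35  1.19  0.16 -1.    1.43  1.53]
[ 0.482 -0.238  1.457] tilt 146.3 az -0.46 yz 0.07 [ 0.13  0.33  1.15  0.16 -0.96  0.17  1.56]
[ 0.414 -0.204  1.494] tilt 154.7 az -0.47 yz 0.06 [ 0.0
[... 849 characters left out ...]
[ 0.38 -0.5   0.77  2.32 -0.57  0.57  2.6 ]
[ 0.073 -0.438  0.2  ] tilt 38.3 az -0.4 yz 0.19 [ 0.67 -0.5   0.97  2.21 -0.26  1.    2.6 ]
[-0.173 -0.366  0.202] tilt 24.2 az -0.32 yz 0.23 [ 0.78 -0.5   1.21  1.99  0.04  1.37  2.6 ]
[ 0.399 -0.347  0.754] tilt 64.4 az -0.35 yz 0.14 [ 0.46 -0.5   0.26  1.48 -0.28  1.09  1.82]
[ 0.399 -0.437  0.455] tilt 64.4 az -0.35 yz 0.14 [ 0.63 -0.45  0.41  2.08 -0.79  0.71  2.56]
[ 0.335 -0.443  0.266] tilt 55.3 az -0.38 yz 0.16 [ 0.35 -0.5   0.77  2.31 -0.6   0.55  2.6 ]
[ 0.11  -0.456  0.231] tilt 42.3 az -0.41 yz 0.19 [ 0.64 -0.5   0.93  2.19 -0.33  0.97  2.6 ]
[-0.115 -0.401  0.247] tilt 30.4 az -0.37 yz 0.24 [ 0.78 -0.5   1.13  1.96 -0.08  1.36  2.6 ]
```

```bash
cat > plan1.py <<'E'
from sim import *
import json,sys
W[0]=.6
L=[np.array(json.loads(l)[0]) for l in open("log.jsonl")];q=L[-1]
print("C");run(q,[(12,(.1,-.6,-1),0),(12,(0,0,-.8),1),(12,(0,0,0),1),(12,(0,0,0),1),(12,(0,0,0),1)])
print("D");run(q,[(12,(.1,-.4,-1),1),(12,(0,0,0),1),(12,(0,0,0),1),(12,(0,0,0),1)])
print("E");run(q,[(12,(.1,-.6,-1),-1),(12,(.3,0,-.8),-1),(12,(0,0,-.5),-1),(12,(0,0,0),-1)])
E
time python3 plan1.py
```

```text
C
[ 0.43  -0.378  0.761] tilt 65.6 az -0.35 yz 0.14 [ 0.12 -0.5   0.42  1.45 -0.05  1.03  1.69]
[ 0.422 -0.214  0.621] tilt 58.2 az 0.94 yz 0.2 [-0.86 -0.5   1.34  1.28 -0.53  1.78  2.6 ]
[0.363 0.132 0.662] tilt 55.3 az 2.03 yz 0.21 [-1.78 -0.5   1.34  1.13 -0.55  2.06  2.6 ]
[0.071 0.339 0.664] tilt 56.1 az 3.03 yz 0.21 [-2.6  -0.5   1.2   1.21 -0.59  2.06  2.6 ]
[-0.226  0.07   0.67 ] tilt 56.6 az -2.32 yz 0.22 [-2.6  -0.48  0.44  1.53 -0.9   2.06  2.6 ]
D
[ 0.39  -0.199  0.728] tilt 66.2 az 0.97 yz 0.1 [-0.88 -0.5   1.34  1.12 -0.69  1.87  2.6 ]
[0.324 0.146 0.753] tilt 67.7 az 2.07 yz 0.11 [-1.78 -0.5   1.34  1.07 -0.81  2.06  2.6 ]
[0.027 0.304 0.769] tilt 72.9 az 3.13 yz 0.12 [-2.6  -0.5   1.21  1.19 -0.95  2.06  2.6 ]
[-0.222  0.015  0.759] tilt 76.0 az -2.2 yz 0.18 [-2.6  -0.5   0.47  1.59 -1.27  2.06  2.6 ]
E
[ 0.434 -0.378  0.778] tilt 64.6 az -1.79 yz 0.13 [-0.56  0.2   0.77  0.93  1.06  1.86  0.27]
[ 0.346 -0.427  0.418] tilt 68.4 az -2.93 yz 0.24 [-0.12  1.04  1.34  1.03  0.19  2.06 -0.36]
[ 0.126 -0.393  0.137] tilt 62.4 az 2.2 yz 0.33 [ 0.69  0.88  0.58  1.36 -0.09  2.06 -1.54]
[ 0.119 -0.383  0.125] tilt 61.4 az 0.77 yz 0.33 [ 1.45  0.63  0.31  1.7  -0.7   1.84 -2.34]
real	0m3.471s
user	0m3.333s
sys	0m0.101s
```

```bash
nproc; cat > search.py <<'E'
from sim import *
import json,multiprocessing as mp,contextlib,io
W[0]=.6
q0=np.array(json.loads(open("log.jsonl").readlines()[-1])[0])
def wrist(q):
    p,M=fk(q,P,s);return p-M.apply([0,0,.378])
def ev(seed):
    rng=np.random.default_rng(seed)
    wp=[rng.uniform([.25,-.5,.45],[.6,-.15,.85]) for _ in range(3)]+[np.array([.56,-.22,.4])]
    q=q0;cost=0;segs=[]
    for k,g in enumerate(wp):
        n=10 if k<3 else 8
        p,_=fk(q,P,s);d=np.clip((g-p)/.025/n,-1,1).round(1)
        segs.append((n,d.tolist(),-1))
        for j in range(n):
            q=run(q,[(1,d,-1)],verbose=False);wc=wrist(q)
            p,M=fk(q,P,s)
            cost+=20*max(0,-.55-wc[1])+20*max(0,.3-p[2])+20*max(0,.25-wc[2])+5*max(0,p[1]+.05)+(20*max(0,.3-np.hypot(*wc[:2])))
    p,M=fk(q,P,s);m=M.as_matrix();z=m[:,2]
    az=np.arctan2(z[1],z[0]);t=np.arccos(-z[2])
    cost+=abs(az-1.39)*1.0+2*abs(t-1.2)+3*abs(m[2,1])+np.linalg.norm(p-wp[-1])
    return cost,seed,segs,p.round(3).tolist(),round(az,2),round(np.degrees(t)),m[2,1].round(2),q.round(2).tolist()
if __name__=="__main__":
    with mp.Pool() as pool:r=pool.map(ev,range(240))
    r.sort(key=lambda x:x[0])
    for x in r[:4]:print(*x,sep="\n  ")
E
export OMP_NUM_THREADS=1; time timeout 400 python3 search.py
```

```text
4
13.500384861776556
  101
  [(10, [0.7, -0.7, -1.0], -1), (10, [-0.5, -0.1, 0.0], -1), (10, [0.9, 0.2, 0.5], -1), (8, [1.0, 1.0, -1.0], -1)]
  [0.059, -0.34, 0.321]
  2.55
  98
  0.27
  [0.12, 1.35, 1.34, 1.63, 0.24, 2.06, -0.47]
14.318999184006012
  220
  [(10, [0.7, -1.0, -0.9], -1), (10, [-0.0, 0.2, -0.3], -1), (10, [0.1, 1.0, 0.6], -1), (8, [1.0, 1.0, -0.8], -1)]
  [0.054, -0.274, 0.249]
  2.44
  88
  0.33
  [0.06, 1.34, 1.34, 1.75, 0.01, 2.06, -0.66]
14.36540665335924
  217
  [(10, [0.6, -0.2, -1.0], -1), (10, [-0.3, -0.5, 0.0], -1), (10, [0.5, 0.7, 0.4], -1), (8, [1.0, 1.0, -1.0], -1)]
  [0.05, -0.309, 0.285]
  2.48
  95
  0.28
  [0.1, 1.37, 1.34, 1.69, 0.14, 2.06, -0.53]
14.699234920905633
  215
  [(10, [0.7, -1.0, -0.8], -1), (10, [-0.1, 0.5, -1.0], -1), (10, [-0.1, 0.2, 1.0], -1), (8, [1.0, 1.0, -0.8], -1)]
  [0.052, -0.281, 0.234]
  2.35
  78
  0.4
  [0.13, 1.18, 1.32, 1.73, -0.06, 2.06, -0.88]
real	0m42.787s
user	2m33.170s
sys	0m0.130s
```

```bash
cat > plan2.py <<'E'
from sim import *
import json
W[0]=.6
q=np.array(json.loads(open("log.jsonl").readlines()[-1])[0])
print("A");a=run(q,[(12,(-.3,.15,-1),0),(12,(-.3,.15,-1),0),(12,(-.3,.15,-.3),0)])
print("B");b=run(q,[(12,(0,0,-1),0),(12,(-.6,.3,-.8),0),(12,(-.6,.3,0),0)])
print("C");c=run(q,[(12,(-.3,.15,-1),-1),(12,(-.3,.15,-1),-1),(12,(0,0,0),-1)])
print("D");d=run(q,[(12,(0,-.3,-1),0),(12,(-.5,0,-1),-1),(12,(0,0,0),-1)])
E
python3 plan2.py
```

```text
A
[ 0.332 -0.181  0.914] tilt 56.8 az -0.33 yz 0.13 [-0.1  -0.4   0.1   0.83  0.31  1.73  1.3 ]
[ 0.229 -0.23   0.712] tilt 51.6 az -0.21 yz 0.18 [ 2.01 -0.5  -0.13  1.43 -1.11  2.    2.42]
[ 0.127 -0.223  0.648] tilt 50.8 az -0.16 yz 0.21 [ 1.79 -0.5   0.15  1.56 -0.93  2.05  2.6 ]
B
[ 0.412 -0.209  0.821] tilt 62.0 az -0.34 yz 0.14 [ 0.86 -0.5  -0.12  1.3  -0.4   1.3   1.68]
[ 0.286 -0.25   0.706] tilt 52.9 az -0.2 yz 0.18 [ 1.72 -0.5  -0.13  1.46 -0.99  1.77  2.31]
[ 0.106 -0.203  0.725] tilt 52.3 az -0.18 yz 0.19 [ 1.46 -0.5   0.34  1.36 -0.88  2.06  2.39]
C
[ 0.321 -0.154  0.78 ] tilt 64.4 az -1.8 yz 0.13 [ 1.59 -0.36 -1.47  1.04  0.9   2.05  0.25]
[ 0.1   -0.226  0.438] tilt 61.5 az -3.03 yz 0.21 [ 2.22 -0.5  -1.47  1.75  0.43  2.06 -0.68]
[-0.071 -0.144  0.315] tilt 51.1 az 2.06 yz 0.28 [ 2.6  -0.2  -1.15  1.98  0.19  2.06 -1.47]
D
[ 0.403 -0.291  0.779] tilt 64.6 az -0.35 yz 0.14 [ 0.83 -0.5   0.02  1.45 -0.49  1.17  1.87]
[ 0.305 -0.343  0.53 ] tilt 59.9 az -1.78 yz 0.14 [ 0.66 -0.28 -0.55  1.77  0.9   1.66 -0.16]
[ 0.241 -0.395  0.45 ] tilt 60.3 az -3.07 yz 0.2 [-0.2   0.78  1.34  1.25  0.27  2.06 -0.43]
```

```bash
cat > plan3.py <<'E'
from sim import *
import json
W[0]=.6
q=np.array(json.loads(open("log.jsonl").readlines()[-1])[0])
print("D");d=run(q,[(12,(0,-.3,-1),-.5),(12,(-.3,0,-.7),-1),(10,(0,0,0),-1)])
for nm,v in dict(up=(0,0,1),upout=(.5,-.8,1),upout2=(.3,-.4,1),upx=(1,0,1),upin=(-.4,.6,1)).items():
    print(nm);run(d,[(12,v,0),(12,v,0),(24,v,0)])
E
python3 plan3.py
```

```text
D
[ 0.407 -0.29   0.798] tilt 63.5 az -1.07 yz 0.13 [-0.64 -0.4   0.2   1.33  1.23  1.76  0.47]
[ 0.235 -0.291  0.577] tilt 62.8 az -2.43 yz 0.17 [ 2.09 -0.5  -1.47  1.44  0.62  1.92 -0.18]
[ 0.006 -0.277  0.503] tilt 58.3 az 2.96 yz 0.28 [ 2.6  -0.5  -1.37  1.61  0.49  2.06 -0.58]
up
[-0.079 -0.262  0.74 ] tilt 59.3 az 3.11 yz 0.35 [ 2.6  -0.49 -1.04  1.21  0.72  2.06 -0.02]
[-0.157 -0.209  0.942] tilt 65.6 az -3.03 yz 0.42 [ 2.6  -0.31 -1.02  0.73  1.04  2.06  0.4 ]
[-0.256 -0.131  1.169] tilt 87.7 az -2.91 yz 0.5 [ 2.6  -0.11 -1.47  0.25  1.74  1.77  0.83]
upout
[ 0.002 -0.355  0.692] tilt 59.1 az -2.98 yz 0.43 [ 2.6  -0.35 -1.4   1.21  0.78  2.06 -0.32]
[-0.004 -0.401  0.837] tilt 65.1 az -2.68 yz 0.56 [ 2.6  -0.26 -1.47  0.94  0.98  1.95 -0.12]
[ 0.019 -0.538  1.04 ] tilt 87.9 az -2.2 yz 0.71 [ 2.6  -0.18 -1.47  0.8   1.06  1.37  0.02]
upout2
[-0.023 -0.308  0.711] tilt 59.5 az -3.07 yz 0.39 [ 2.6  -0.46 -1.21  1.21  0.71  2.06 -0.18]
[-0.05  -0.327  0.879] tilt 66.2 az -2.84 yz 0.5 [ 2.6  -0.28 -1.38  0.86  1.06  2.06  0.06]
[-0.074 -0.351  1.101] tilt 87.1 az -2.52 yz 0.61 [ 2.6  -0.21 -1.47  0.56  1.28  1.69  0.34]
upx
[ 0.074 -0.327  0.648] tilt 57.9 az -2.96 yz 0.43 [ 2.6  -0.5  -1.38  1.25  0.59  2.06 -0.38]
[ 0.156 -0.317  0.797] tilt 64.3 az -2.6 yz 0.59 [ 2.6  -0.5  -1.47  0.89  0.72  2.06 -0.2 ]
[ 0.232 -0.249  1.019] tilt 81.0 az -2.1 yz 0.76 [ 2.6  -0.5  -1.47  0.38  0.73  1.89  0.12]
upin
[-0.174 -0.165  0.779] tilt 58.1 az 2.99 yz 0.3 [ 2.41 -0.49 -0.69  1.23  0.83  2.06  0.19]
[-0.318  0.03   1.02 ] tilt 62.4 az 3.02 yz 0.32 [ 2.6  -0.12 -0.54  0.23  1.12  2.06  1.04]
[-0.522  0.319  1.153] tilt 89.8 az 2.95 yz 0.35 [ 1.39 -0.3   1.22  0.16  0.73  1.35  1.38]
```

```bash
cat > beam.py <<'E'
from sim import *
import json,multiprocessing as mp
W[0]=.6
q0=np.array(json.loads(open("log.jsonl").readlines()[-1])[0])
def uz(q):return fk(q,P,s)[1].as_matrix()[2]
G=np.array([.91,0,-.41]);G/=np.linalg.norm(G)
def exp(a):
    q,h,seed=a;rng=np.random.default_rng(seed)
    d=rng.choice([-1,-.5,0,.5,1],3);t=float(rng.choice([-1,-1,-.5,0,0,.5,1]))
    for j in range(6):
        q=run(q,[(1,d,t)],verbose=False)
        p,M=fk(q,P,s);wc=p-M.apply([0,0,.378]);el=P[9]+0
        ok=np.hypot(*p[:2])>.2 and (p[2]>.5 or (p[1]<-.12 and p[2]>.2)) and wc[2]>.3 and np.hypot(*wc[:2])>.15*(wc[2]<.6) and abs(p[1])<.6 and p[0]>-.2 and (wc[1]>-.5 or wc[2]>.5)
        if not ok:return None
    return np.arccos(np.clip(uz(q)@G,-1,1)),q,h+[(6,d.tolist(),t)]
if __name__=="__main__":
    beam=[(9,q0,[])];sd=0
    with mp.Pool() as pool:
        for dep in range(13):
            K=300//len(beam)
            jobs=[(b[1],b[2],(sd:=sd+1)) for b in beam for _ in range(K)]
            r=[x for x in pool.map(exp,jobs) if x]+([] if dep==0 else beam)
            r.sort(key=lambda x:x[0]);beam=[]
            for x in r:
                if all(np.linalg.norm(x[1]-b[1])>.35 for b in beam):beam.append(x)
                if len(beam)>=30:break
            print(dep,round(beam[0][0],2),len(beam[0][2]),beam[0][1].round(2),flush=True)
            if beam[0][0]<.25:break
    b=beam[0];json.dump([list(b[1]),b[2]],open("beam.json","w"))
    W[0]=.6;run(q0,b[2])
    for x in b[2]:print(x)
E
OMP_NUM_THREADS=1 timeout 500 python3 beam.py
```

```text
0 2.15 1 [-0.95  0.    1.34  0.16  0.28  1.97  1.35]
1 2.09 2 [-1.06  0.13  1.34  0.4   0.85  2.06  0.91]
2 2.03 3 [ 1.2  -0.5  -0.    0.79 -0.81  2.06  1.63]
3 1.9 4 [ 1.77 -0.5  -0.13  1.25 -0.27  1.63  1.55]
4 1.8 5 [ 1.54 -0.5  -0.12  1.17  0.35  1.9   0.94]
5 1.74 6 [ 1.68 -0.5  -0.36  1.11  0.29  2.06  0.81]
6 1.69 7 [ 2.58 -0.5  -1.47  1.28  0.16  2.06 -0.75]
7 1.54 8 [ 2.6  -0.5  -1.44  1.46  0.01  2.06 -1.38]
8 1.42 9 [ 2.6  -0.42 -1.47  1.3   0.1   2.06 -1.39]
9 1.2 10 [ 2.59 -0.47 -1.47  1.36 -0.12  2.06 -2.12]
10 1.11 11 [ 2.43 -0.5  -1.47  1.65 -0.14  1.48 -1.56]
11 0.99 12 [ 2.26 -0.5  -1.47  1.84 -0.22  1.41 -2.36]
12 0.84 13 [ 2.42 -0.5  -1.13  1.36 -0.02  2.06 -2.55]
[ 0.257 -0.212  0.931] tilt 64.3 az -0.34 yz 0.14 [ 0.44 -0.5   0.18  0.94 -0.19  1.6   1.6 ]
[ 0.17  -0.403  0.83 ] tilt 61.0 az -1.02 yz 0.15 [ 1.71 -0.5  -0.13  1.25 -0.54  1.4   1.75]
[ 0.108 -0.42   0.777] tilt 53.2 az -1.35 yz 0.15 [ 1.34 -0.5  -0.13  1.28  0.06  1.43  1.25]
[ 0.048 -0.376  0.74 ] tilt 43.9 az -1.34 yz 0.14 [ 1.77 -0.5  -0.13  1.25 -0.27  1.63  1.55]
[ 0.201 -0.384  0.599] tilt 43.
[... 471 characters left out ...]
az 3.0 yz 0.41 [ 2.59 -0.47 -1.47  1.36 -0.12  2.06 -2.12]
[ 0.214 -0.379  0.575] tilt 23.8 az -2.45 yz 0.4 [ 2.6  -0.31 -1.47  1.11  0.1   1.96 -1.37]
[ 0.098 -0.35   0.577] tilt 24.6 az -2.91 yz 0.39 [ 2.6  -0.35 -1.23  1.18  0.12  2.06 -1.79]
[ 0.158 -0.277  0.515] tilt 24.6 az -3.02 yz 0.27 [ 2.42 -0.5  -1.13  1.36 -0.02  2.06 -2.55]
(6, [-1.0, 0.0, -1.0], 0.0)
(6, [-0.5, -1.0, -1.0], -1.0)
(6, [-0.5, 0.5, -1.0], -0.5)
(6, [-0.5, 1.0, -1.0], 0.0)
(6, [1.0, 0.0, -1.0], -1.0)
(6, [1.0, 1.0, 0.5], -1.0)
(6, [1.0, -0.5, 0.0], -1.0)
(6, [0.5, 0.5, 0.5], -1.0)
(6, [0.5, -0.5, 1.0], 0.0)
(6, [1.0, 0.5, 1.0], -1.0)
(6, [0.0, -1.0, 1.0], 1.0)
(6, [-0.5, 0.0, 0.5], -1.0)
(6, [1.0, 1.0, 1.0], -1.0)
```

```bash
cat > beam2.py <<'E'
from sim import *
import json,multiprocessing as mp
W[0]=.6
q0=np.array(json.loads(open("log.jsonl").readlines()[-1])[0])
U0=np.array([-.91,.05,-.4])
def azu(q):
    M=fk(q,P,s)[1].as_matrix();return np.arctan2(M[1,2],M[0,2]),M[2]
def exp(a):
    q,h,seed,az,cum=a;rng=np.random.default_rng(seed)
    d=rng.choice([-1,-.5,0,.5,1],3);t=-1.
    for j in range(6):
        q=run(q,[(1,d,t)],verbose=False)
        p,M=fk(q,P,s);wc=p-M.apply([0,0,.378])
        a2=azu(q)[0];az+=(a2-az+np.pi)%(2*np.pi)-np.pi
        ok=np.hypot(*p[:2])>.22 and (p[2]>.5 or (p[1]<-.1 and p[2]>.15)) and wc[2]>.25 and np.hypot(*wc[:2])>.15 and abs(p[1])<.6 and p[0]>.0 and (wc[1]>-.45 or wc[2]>.42)
        if not ok:return None
    u=azu(q)[1]
    return (az+4.89)+3*np.linalg.norm(u-U0),q,h+[(6,d.tolist(),t)],az
if __name__=="__main__":
    beam=[(9,q0,[],azu(q0)[0])];sd=0
    with mp.Pool() as pool:
        for dep in range(9):
            K=500//len(beam)
            jobs=[(b[1],b[2],(sd:=sd+1),b[3],0) for b in beam for _ in range(K)]
            r=[x for x in pool.map(exp,jobs) if x]
            r.sort(key=lambda x:x[0]);beam=[]
            for x in r:
                if all(np.linalg.norm(x[1]-b[1])>.2 for b in beam):beam.append(x)
                if len(beam)>=45:break
            b=beam[0];print(dep,round(b[0],2),round(b[3],2),azu(b[1])[1].round(2),fk(b[1],P,s)[0].round(2),b[1].round(2),flush=True)
            if b[3]<-4.6:break
    json.dump([list(b[1]),b[2]],open("beam.json","w"))
    for x in b[2]:print(x)
E
OMP_NUM_THREADS=1 timeout 500 python3 beam2.py
python3 - <<'E'
from h import *
c=dict(np.load("top0.npz"));w=world(c)
m=(w[...,1]<-.4)&(w[...,2]>.05)&(w[...,0]<.55)&(w[...,0]>-.2)
for a in np.arange(-1.0,-.4,.05):
    k=m&(w[...,1]>a)&(w[...,1]<a+.05)
    if k.sum()>20:print(round(a,2),w[k][:,0].min().round(2),w[k][:,0].max().round(2),np.percentile(w[k][:,2],98).round(2))
E
```

```text
-0.8 0.06 0.38 0.25
-0.75 0.06 0.38 0.25
-0.7 0.06 0.38 0.25
-0.65 0.06 0.38 0.25
-0.6 0.06 0.38 0.24
-0.55 0.06 0.5 0.23
-0.5 0.45 0.54 0.08
-0.45 0.47 0.55 0.08Traceback (most recent call last):
  File "beam2.py", line 30, in <module>
    b=beam[0];print(dep,round(b[0],2),round(b[3],2),azu(b[1])[1].round(2),fk(b[1],P,s)[0].round(2),b[1].round(2),flush=True)
      ~~~~^^^
IndexError: list index out of range
```

```bash
sed -i 's/np.hypot(\*wc\[:2\])>.15 and/(np.hypot(*wc[:2])>.15 or wc[2]>.7) and/; s/(wc\[1\]>-.45 or wc\[2\]>.42)/(wc[1]>-.46 or wc[2]>.38 or wc[0]>.47)/; s/p\[2\]>.15)/p[2]>.12)/' beam2.py; OMP_NUM_THREADS=1 timeout 500 python3 beam2.py
```

```text
0 4.05 -1.09 [-0.9   0.13 -0.41] [ 0.35 -0.06  0.98] [-1.59  0.24  1.34  0.37  1.05  2.06  0.89]
1 3.34 -1.81 [-0.9   0.13 -0.42] [ 0.35 -0.27  0.85] [-1.29  0.15  1.34  0.89  1.19  2.06  0.38]
2 2.61 -2.55 [-0.88  0.12 -0.46] [ 0.03 -0.4   0.92] [-0.18  0.27  1.34  0.54  0.97  2.06  0.7 ]
3 1.92 -3.23 [-0.91  0.14 -0.4 ] [ 0.02 -0.5   0.67] [0.27 0.64 1.34 0.94 0.62 2.06 0.07]
4 1.46 -3.83 [-0.9   0.18 -0.41] [ 0.02 -0.42  0.32] [ 0.35  0.99  1.34  1.41  0.07  2.06 -0.57]
5 0.84 -4.51 [-0.87  0.19 -0.45] [ 0.21 -0.21  0.25] [ 1.37  0.47 -0.43  1.66 -0.29  2.05 -2.27]
6 -0.03 -5.27 [-0.87  0.14 -0.46] [ 0.35 -0.34  0.35] [ 0.92  0.43  0.41  1.47 -0.96  2.06 -2.6 ]
(6, [0.5, -1.0, -1.0], -1.0)
(6, [0.0, -1.0, -1.0], -1.0)
(6, [-0.5, 0.5, -1.0], -1.0)
(6, [-0.5, 0.5, -1.0], -1.0)
(6, [-1.0, 1.0, -1.0], -1.0)
(6, [1.0, 0.0, 0.5], -1.0)
(6, [1.0, -1.0, 1.0], -1.0)
```

```bash
python3 - <<'E'
t=open("sim.py").read()
t=t.replace("q=least_squares(f,np.clip(q,LO+1e-6,HI-1e-6),bounds=(LO,HI),max_nfev=30).x","lo=np.maximum(LO,q-DV);hi=np.minimum(HI,q+DV);q=least_squares(f,np.clip(q,lo+1e-6,hi-1e-6),bounds=(lo,hi),max_nfev=30).x")
t=t.replace("W=[.3,.003]","W=[.3,.003]\nDV=.07*np.array([2.22,2.22,2.79,2.79,3.14,3.14,3.14])")
open("sim.py","w").write(t)
E
OMP_NUM_THREADS=1 timeout 500 python3 beam2.py
```

```text
0 4.08 -1.07 [-0.9   0.14 -0.41] [ 0.47 -0.2   0.98] [-0.79  0.32  1.34  0.26  0.34  1.82  0.98]
1 3.34 -1.8 [-0.9   0.13 -0.41] [ 0.26 -0.42  0.91] [-1.13 -0.09  1.11  0.81  1.49  1.98  0.58]
2 2.62 -2.52 [-0.9   0.13 -0.41] [ 0.19 -0.42  0.76] [-0.52  0.28  1.28  1.03  1.    2.04  0.16]
3 1.95 -3.23 [-0.89  0.14 -0.44] [ 0.1  -0.5   0.56] [ 0.19  0.76  1.34  1.03  0.42  2.06 -0.11]
4 1.48 -3.83 [-0.89  0.18 -0.42] [ 0.04 -0.46  0.27] [ 0.42  1.12  1.33  1.31 -0.06  2.06 -0.58]
5 1.22 -4.34 [-0.85  0.26 -0.46] [ 0.01 -0.23  0.25] [ 0.33  0.64  1.19  1.86 -0.08  2.06 -1.27]
6 0.34 -5.06 [-0.85  0.19 -0.49] [ 0.41 -0.26  0.34] [ 0.63  0.43  0.53  1.51 -0.95  2.06 -2.6 ]
(6, [0.5, -1.0, -1.0], -1.0)
(6, [0.0, 0.5, -1.0], -1.0)
(6, [-1.0, 0.0, -1.0], -1.0)
(6, [0.5, 0.5, -1.0], -1.0)
(6, [0.0, 1.0, -0.5], -1.0)
(6, [0.5, 0.5, 0.5], -1.0)
(6, [1.0, -1.0, 1.0], -1.0)
```

Emit:
{"op": "step_arm", "data": {"delta_pos": [[0.5,-1,-1],[0.5,-1,-1],[0.5,-1,-1],[0.5,-1,-1],[0.5,-1,-1],[0.5,-1,-1],[0,0.5,-1],[0,0.5,-1],[0,0.5,-1],[0,0.5,-1],[0,0.5,-1],[0,0.5,-1]], "turn": [-1,-1,-1,-1,-1,-1,-1,-1,-1,-1,-1,-1]}}

```text
time: 14.5
ee_pos: [0.4567, -0.2364, 0.796]
eef_rot: [0.648, 0.562, -0.32, 0.402]
ft_force: [1.0, 0.8, -0.2]
width: 0.0003
grip_force: 0.0
```

```bash
python3 log.py; OMP_NUM_THREADS=1 timeout 500 python3 beam2.py
```

```text
[-0.685  0.076  0.435  0.929  1.209  2.009  0.257]
[ 0.457 -0.236  0.796]
[ 0.648  0.562 -0.32   0.402]
tilt 61.9 az -1.53 yz 0.163 xz -0.867 y az -0.05
0 3.06 -2.25 [-0.87  0.16 -0.47] [ 0.38 -0.39  0.65] [-0.29  0.32  0.66  1.03  0.95  2.05 -0.11]
1 2.36 -2.96 [-0.87  0.17 -0.47] [ 0.23 -0.54  0.57] [ 0.2   0.85  1.34  0.78  0.3   2.06 -0.02]
2 1.76 -3.62 [-0.87  0.19 -0.46] [ 0.07 -0.37  0.38] [ 0.05  0.75  1.34  1.51  0.21  2.06 -0.65]
3 1.28 -4.24 [-0.84  0.23 -0.49] [ 0.06 -0.23  0.24] [ 0.23  0.61  1.14  1.84 -0.13  2.06 -1.33]
4 0.54 -4.94 [-0.84  0.21 -0.5 ] [ 0.41 -0.16  0.34] [ 0.33  0.32  0.69  1.66 -0.92  2.03 -2.6 ]
(6, [0.0, -0.5, -1.0], -1.0)
(6, [-1.0, 0.0, -1.0], -1.0)
(6, [0.0, 1.0, -1.0], -1.0)
(6, [0.5, 0.5, 0.0], -1.0)
(6, [1.0, 0.0, 1.0], -1.0)
```

Emit:
{"op": "step_arm", "data": {"delta_pos": [[0,-0.5,-1],[0,-0.5,-1],[0,-0.5,-1],[0,-0.5,-1],[0,-0.5,-1],[0,-0.5,-1],[-1,0,-1],[-1,0,-1],[-1,0,-1],[-1,0,-1],[-1,0,-1],[-1,0,-1]], "turn": [-1,-1,-1,-1,-1,-1,-1,-1,-1,-1,-1,-1]}}

```text
time: 15.7
ee_pos: [0.284, -0.3442, 0.4621]
eef_rot: [0.855, 0.01, -0.505, 0.117]
ft_force: [0.3, -0.6, -0.4]
width: 0.0005
grip_force: 0.0
```

```bash
python3 log.py; sed -i 's/>.22 and/>.25 and/' beam2.py; sed -i 's/beam=\[(9,q0,\[\],azu(q0)\[0\])\]/a0=azu(q0)[0];a0-=2*np.pi*(a0>0);beam=[(9,q0,[],a0)]/' beam2.py; OMP_NUM_THREADS=1 timeout 500 python3 beam2.py
```

```text
[-0.414  0.723  1.338  1.303  0.349  2.057 -0.428]
[ 0.284 -0.344  0.462]
[ 0.855  0.01  -0.505  0.117]
tilt 62.4 az -2.9 yz 0.19 xz -0.866 y az -1.43
0 1.78 -3.61 [-0.86  0.19 -0.47] [ 0.12 -0.42  0.31] [ 0.17  1.    1.34  1.36  0.    2.06 -0.61]
1 1.15 -4.3 [-0.85  0.21 -0.48] [ 0.03 -0.34  0.2 ] [ 0.65  0.77  0.89  1.57 -0.11  2.06 -1.26]
2 0.47 -4.98 [-0.84  0.19 -0.5 ] [ 0.35 -0.15  0.34] [ 0.6   0.17  0.42  1.79 -0.81  1.96 -2.6 ]
(6, [-0.5, 1.0, -1.0], -1.0)
(6, [0.5, 0.0, 0.0], -1.0)
(6, [1.0, 0.5, 1.0], -1.0)
```

```bash
sed -i 's/wc\[2\]>.38 or/wc[2]>.46 or/' beam2.py; OMP_NUM_THREADS=1 timeout 500 python3 beam2.py
```

```text
0 1.78 -3.61 [-0.86  0.19 -0.47] [ 0.12 -0.42  0.31] [ 0.17  1.    1.34  1.36  0.    2.06 -0.61]
1 1.21 -4.27 [-0.85  0.22 -0.49] [ 0.23 -0.15  0.18] [ 0.1   0.64  0.9   1.83 -0.48  2.03 -1.71]
2 0.55 -4.95 [-0.82  0.17 -0.54] [ 0.44 -0.22  0.35] [ 0.46  0.43  0.59  1.46 -0.94  2.06 -2.6 ]
(6, [0.0, 1.0, -1.0], -1.0)
(6, [1.0, 0.5, 0.5], -1.0)
(6, [1.0, -0.5, 1.0], -1.0)
```

Emit:
{"op": "step_arm", "data": {"delta_pos": [[0,1,-1],[0,1,-1],[0,1,-1],[0,1,-1],[0,1,-1],[0,1,-1],[1,0.5,0.5],[1,0.5,0.5],[1,0.5,0.5],[1,0.5,0.5],[1,0.5,0.5],[1,0.5,0.5]], "turn": [-1,-1,-1,-1,-1,-1,-1,-1,-1,-1,-1,-1]}}

```text
time: 16.9
ee_pos: [0.2757, -0.1928, 0.2245]
eef_rot: [0.791, -0.406, -0.451, -0.078]
ft_force: [-0.0, -0.4, -2.0]
width: 0.0004
grip_force: 0.0
```

```bash
python3 log.py; OMP_NUM_THREADS=1 timeout 500 python3 beam2.py
```

```text
[ 0.493  0.462  0.081  1.575 -0.097  2.057 -1.937]
[ 0.276 -0.193  0.225]
[ 0.791 -0.406 -0.451 -0.078]
tilt 54.5 az 2.5 yz 0.244 xz -0.777 y az -2.4
0 1.19 -4.52 [-0.78  0.2  -0.59] [ 0.4  -0.12  0.34] [ 0.66  0.33  0.01  1.5  -0.63  2.03 -2.6 ]
1 0.03 -5.25 [-0.86  0.07 -0.51] [ 0.5  -0.11  0.29] [-0.08  0.24  0.98  1.9  -1.11  1.68 -2.6 ]
(6, [1.0, 0.0, 1.0], -1.0)
(6, [1.0, 1.0, 0.5], -1.0)
```

Emit:
{"op": "step_arm", "data": {"delta_pos": [[1,0,1],[1,0,1],[1,0,1],[1,0,1],[1,0,1],[1,0,1]], "turn": [-1,-1,-1,-1,-1,-1]}}

```text
time: 17.5
ee_pos: [0.3689, -0.1754, 0.2843]
eef_rot: [0.678, -0.574, -0.421, -0.183]
ft_force: [0.6, -0.5, -3.1]
width: 0.0005
grip_force: 0.0
```

```bash
python3 log.py; cat > p4.py <<'E'
from sim import *
import json
W[0]=.6
q=np.array(json.loads(open("log.jsonl").readlines()[-1])[0])
for v in ((1,0,0),(.7,-.3,-.3),(.7,-.6,0),(1,.3,0)):
  for t in(-1,-.5):
    print(v,t);run(q,[(6,v,t),(4,v,t)])
E
python3 p4.py
```

```text
[ 1.098  0.563 -0.634  1.382 -0.269  2.057 -2.599]
[ 0.369 -0.175  0.284]
[ 0.678 -0.574 -0.421 -0.183]
tilt 54.6 az 2.03 yz 0.235 xz -0.781 y az -2.86
(1, 0, 0) -1
[ 0.492 -0.183  0.256] tilt 55.5 az 1.3 yz 0.18 [ 0.39  0.46  0.54  1.59 -0.96  1.84 -2.6 ]
[ 0.547 -0.196  0.207] tilt 57.6 az 0.81 yz 0.11 [ 0.12  0.41  0.85  1.91 -1.27  1.54 -2.6 ]
(1, 0, 0) -0.5
[ 0.517 -0.172  0.282] tilt 54.6 az 1.67 yz 0.23 [ 0.38  0.63  0.43  1.26 -0.86  2.06 -2.6 ]
[ 0.591 -0.167  0.256] tilt 54.1 az 1.4 yz 0.19 [ 0.08  0.78  0.96  1.34 -1.27  2.06 -2.6 ]
(0.7, -0.3, -0.3) -1
[ 0.47  -0.219  0.236] tilt 54.8 az 1.31 yz 0.23 [ 0.48  0.51  0.5   1.56 -0.91  1.86 -2.6 ]
[ 0.512 -0.251  0.183] tilt 55.6 az 0.82 yz 0.19 [ 0.19  0.54  0.93  1.84 -1.27  1.66 -2.6 ]
(0.7, -0.3, -0.3) -0.5
[ 0.473 -0.217  0.24 ] tilt 54.6 az 1.67 yz 0.24 [ 0.72  0.63  0.03  1.29 -0.64  1.96 -2.6 ]
[ 0.543 -0.247  0.21 ] tilt 54.6 az 1.43 yz 0.24 [ 0.46  0.75  0.53  1.27 -0.99  1.96 -2.6 ]
(0.7, -0.6, 0) -1
[ 0.462 -0.265  0.273] tilt 54.9 az 1.3 yz 0.22 [ 0.55  0.55  0.52  1.43 -0.92  1.97 -2.6 ]
[ 0.489 -0.322  0.237] tilt 55.6 az 0.82 yz 0.16 [ 0.3   0.6   1.    1.67 -1.27  1.84 -2.6 ]
(0.7, -0.6, 0) -0.5
[ 0.469 -0.256  0.274] tilt 54.1 az 1.66 yz 0.22 [ 0.74  0.65  0.08  1.17 -0.66  2.06 -2.6 ]
[ 0.528 -0.306  0.256] tilt 53.4 az 1.39 yz 0.2 [ 0.53  0.77  0.57  1.14 -1.01  2.06 -2.6 ]
(1, 0.3, 0) -1
[ 0.489 -0.142  0.25 ] tilt 55.9 az 1.29 yz 0.17 [ 0.33  0.4   0.54  1.69 -0.96  1.78 -2.6 ]
[ 0.547 -0.136  0.2  ] tilt 58.5 az 0.81 yz 0.11 [ 0.04  0.3   0.81  2.02 -1.27  1.42 -2.6 ]
(1, 0.3, 0) -0.5
[ 0.516 -0.129  0.282] tilt 54.7 az 1.67 yz 0.23 [ 0.28  0.58  0.5   1.36 -0.89  2.02 -2.6 ]
[ 0.587 -0.102  0.256] tilt 54.6 az 1.41 yz 0.19 [-0.08  0.72  1.01  1.47 -1.27  2.   -2.6 ]
```

Emit:
{"op": "step_arm", "data": {"delta_pos": [[0.7,-0.4,0],[0.7,-0.4,0],[0.7,-0.4,0],[0.7,-0.4,0],[0.7,-0.4,0],[0.7,-0.4,0],[0.7,-0.4,0],[0.7,-0.4,0],[0.7,-0.4,0],[0.7,-0.4,0]], "turn": [-0.6,-0.6,-0.6,-0.6,-0.6,-0.6,-0.6,-0.6,-0.4,-0.4]}}

```text
time: 18.5
ee_pos: [0.531, -0.2689, 0.2614]
eef_rot: [-0.453, 0.77, 0.327, 0.309]
ft_force: [0.1, 0.6, -0.3]
width: 0.0006
grip_force: 0.0
```

```bash
python3 log.py; cat > p5.py <<'E'
from sim import *
import json,cv2
from bench import camera
for n in("wrist","top"):
    c=camera(n);cv2.imwrite(f"pics/{n}1.png",c["image"][:,:,::-1]);np.savez(n+"1.npz",**c)
q=np.array(json.loads(open("log.jsonl").readlines()[-1])[0]);p,M=fk(q,P,s)
d=p-O;print("hatch xyz",(d@EX).round(3),(d@EY).round(3),p[2].round(3))
for n,g in dict(pre=(-.12,-.085,.06),under=(-.028,-.085,.05),up=(-.028,-.085,.2),T0=(-.16,.085,.05),T1=(.017,.085,.045)).items():
    b=ik(hw(*g),M,q0=q,n=10);print(n,hw(*g).round(3),(np.sqrt(2*b[0])*1000).round(1),b[1].round(2))
E
python3 p5.py
```

```text
[ 0.339  0.736  0.798  1.287 -1.119  2.057 -2.603]
[ 0.531 -0.269  0.261]
[-0.453  0.77   0.327  0.309]
tilt 53.5 az 1.34 yz 0.223 xz -0.772 y az 2.75
hatch xyz -0.352 -0.041 0.26
pre [ 0.617 -0.045  0.06 ] 0.0 [ 0.14  0.73  0.47  1.64 -1.17  1.51 -2.56]
under [0.634 0.045 0.05 ] 7.3 [ 0.02  0.69  0.43  1.73 -1.24  1.38 -2.57]
up [0.634 0.045 0.2  ] 21.2 [ 1.22  0.99 -1.44  1.57  0.11  1.13  2.57]
T0 [ 0.443 -0.053  0.05 ] 0.8 [ 0.43  0.49  0.26  2.   -0.94  1.39 -2.4 ]
T1 [0.475 0.121 0.045] 0.0 [ 0.42  0.39 -0.12  2.16 -1.08  1.06 -2.55]
```

Emit:
{"op": "step_arm", "data": {"delta_pos": [[0.32,0.9,-0.8],[0.32,0.9,-0.8],[0.32,0.9,-0.8],[0.32,0.9,-0.8],[0.32,0.9,-0.8],[0.32,0.9,-0.8],[0.32,0.9,-0.8],[0.32,0.9,-0.8],[0.32,0.9,-0.8],[0.32,0.9,-0.8]], "turn": [0,0,0,0,0,0,0,0,0,0]}}

```text
time: 19.6
ee_pos: [0.61, -0.0418, 0.0614]
eef_rot: [-0.454, 0.768, 0.328, 0.309]
ft_force: [-0.2, -0.7, 0.3]
width: 0.0004
grip_force: 0.0
```

```bash
python3 log.py; cat > p6.py <<'E'
from sim import *
import json
W[0]=.6
q=np.array(json.loads(open("log.jsonl").readlines()[-1])[0]);p,M=fk(q,P,s)
d=p-O;print("hatch xyz",(d@EX).round(3),(d@EY).round(3),p[2].round(3))
E
python3 p6.py; python3 - <<'E'
from bench import camera
import cv2
c=camera("scene");cv2.imwrite("pics/s2.png",cv2.resize(c["image"][120:300,220:460,::-1],None,fx=3,fy=3))
E
```

```text
[ 0.034  0.751  0.6    1.676 -1.232  1.557 -2.527]
[ 0.61  -0.042  0.061]
[-0.454  0.768  0.328  0.309]
tilt 53.6 az 1.35 yz 0.224 xz -0.773 y az 2.75
hatch xyz -0.113 -0.076 0.06
```

View pics/s2.png

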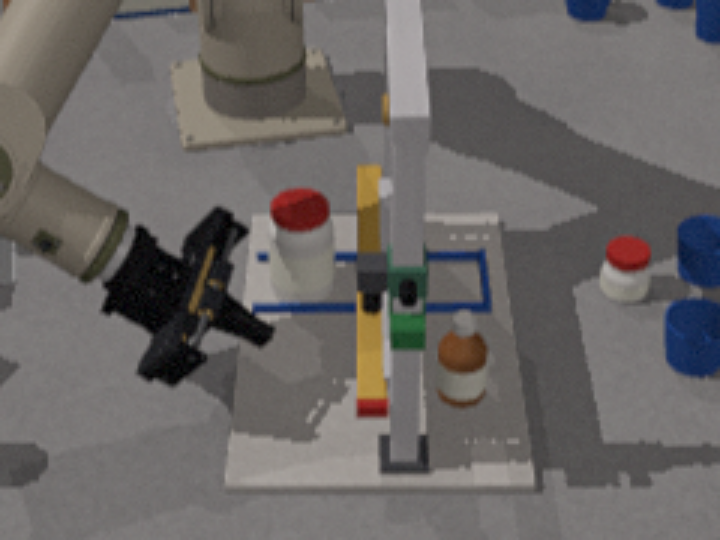

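The picture shows the tilted hand with its closed fingertips at (268,335), in front of and below the yellow lip at (370,300), and the tub untouched at (302,240). Sliding under the lip now.

Emit:
{"op": "step_arm", "data": {"delta_pos": [[0.15,0.8,-0.2],[0.15,0.8,-0.2],[0.15,0.8,-0.2],[0.15,0.8,0],[0,0,0]], "turn": [0,0,0,0,0]}}

```text
time: 20.15
ee_pos: [0.6247, 0.0404, 0.0479]
eef_rot: [-0.456, 0.767, 0.329, 0.309]
ft_force: [0.1, 0.1, 0.5]
width: 0.0006
grip_force: 0.0
```

```bash
python3 log.py; python3 p6.py; echo 'import sys
n=list(eval(sys.argv[1]))
run(q,[tuple(x) for x in n])' >> p6.py; python3 p6.py "[(4,(0,0,1),0),(2,(0,0,.8),0)]"
```

```text
[-0.013  0.696  0.468  1.742 -1.248  1.404 -2.576]
[0.625 0.04  0.048]
[-0.456  0.767  0.329  0.309]
tilt 53.7 az 1.35 yz 0.224 xz -0.774 y az 2.75
hatch xyz -0.03 -0.075 0.047
hatch xyz -0.03 -0.075 0.047
[0.606 0.036 0.131] tilt 54.3 az 1.34 yz 0.2 [-0.18  0.61  0.72  1.77 -1.27  1.56 -2.6 ]
[0.596 0.031 0.162] tilt 54.7 az 1.34 yz 0.18 [-0.24  0.58  0.82  1.78 -1.27  1.62 -2.6 ]
```

```bash
for a in "[(4,(0,0,1),-.5),(2,(0,0,.8),0)]" "[(4,(0,0,1),-.8),(2,(0,0,.8),0)]" "[(4,(0,0,1),.4),(2,(0,0,.8),0)]" "[(4,(.4,0.1,1),0),(2,(.3,0.1,.8),0)]"; do echo "$a"; python3 p6.py "$a"|tail -2; done
```

```text
[(4,(0,0,1),-.5),(2,(0,0,.8),0)]
[0.592 0.027 0.111] tilt 55.8 az 1.09 yz 0.17 [ 0.1   0.41  0.37  1.99 -1.27  1.23 -2.6 ]
[0.583 0.021 0.139] tilt 56.5 az 1.09 yz 0.15 [ 0.01  0.38  0.5   2.   -1.27  1.3  -2.6 ]
[(4,(0,0,1),-.8),(2,(0,0,.8),0)]
[0.584 0.016 0.101] tilt 56.2 az 0.96 yz 0.15 [ 0.42  0.34  0.03  2.09 -1.27  1.05 -2.6 ]
[0.576 0.01  0.127] tilt 57.1 az 0.96 yz 0.14 [ 0.34  0.3   0.14  2.1  -1.27  1.11 -2.6 ]
[(4,(0,0,1),.4),(2,(0,0,.8),0)]
[0.622 0.045 0.145] tilt 53.6 az 1.54 yz 0.22 [-0.23  0.75  0.81  1.57 -1.27  1.76 -2.6 ]
[0.611 0.04  0.178] tilt 53.8 az 1.54 yz 0.21 [-0.27  0.72  0.89  1.58 -1.27  1.81 -2.6 ]
[(4,(.4,0.1,1),0),(2,(.3,0.1,.8),0)]
[0.634 0.041 0.12 ] tilt 54.9 az 1.33 yz 0.17 [-0.1   0.63  0.61  1.72 -1.27  1.51 -2.6 ]
[0.634 0.039 0.147] tilt 55.5 az 1.33 yz 0.15 [-0.12  0.6   0.64  1.71 -1.27  1.54 -2.6 ]
```

Emit:
{"op": "step_arm", "data": {"delta_pos": [[0,0,0.4],[0,0,0.4],[0,0,0.4],[0,0,0.4],[0,0,0.4],[0,0,0.4]], "turn": [0.3,0.3,0.3,0.3,0.3,0]}}

```text
time: 20.75
ee_pos: [0.6252, 0.0357, 0.1077]
eef_rot: [-0.522, 0.725, 0.354, 0.278]
ft_force: [0.0, 0.6, -0.1]
width: 0.0002
grip_force: 0.0
```

```bash
python3 log.py; python3 p6.py "[(4,(.1,0.05,1),.3)]"
```

```text
[-0.104  0.733  0.621  1.582 -1.197  1.636 -2.594]
[0.625 0.036 0.108]
[-0.522  0.725  0.354  0.278]
tilt 53.5 az 1.53 yz 0.223 xz -0.773 y az 2.93
hatch xyz -0.035 -0.076 0.106
[0.624 0.041 0.2  ] tilt 53.5 az 1.67 yz 0.21 [-0.25  0.79  0.91  1.42 -1.27  1.93 -2.6 ]
```

```bash
python3 - <<'E'
from bench import camera
from h import *
from ik import O,EX,EY
c=camera("scene");a=c["image"][120:300,250:430,::-1]
t=camera("top");b=t["image"][90:270,220:400,::-1]
cv2.imwrite("pics/s3.png",cv2.resize(np.hstack([a,b]),None,fx=2.2,fy=2.2,interpolation=cv2.INTER_CUBIC))
for n,k in(("scene",c),("top",t)):
    w=world(k);m=masks(k);q=w[m["yellow"]&(w[...,0]>.33)&(w[...,0]<.77)&(w[...,1]>-.02)&(w[...,1]<.13)&(w[...,2]<.3)]
    d=q-O;print(n,len(q),"z",np.percentile(q[:,2],[5,50,95]).round(3),"hx",np.percentile(d@EX,[2,98]).round(3),"hy",np.percentile(d@EY,[2,98]).round(3))
E
```

```text
scene 395 z [0.096 0.1   0.103] hx [-0.044 -0.02 ] hy [-0.192  0.2  ]
top 721 z [0.097 0.101 0.105] hx [-0.042 -0.019] hy [-0.19   0.113]
```

View pics/s3.png

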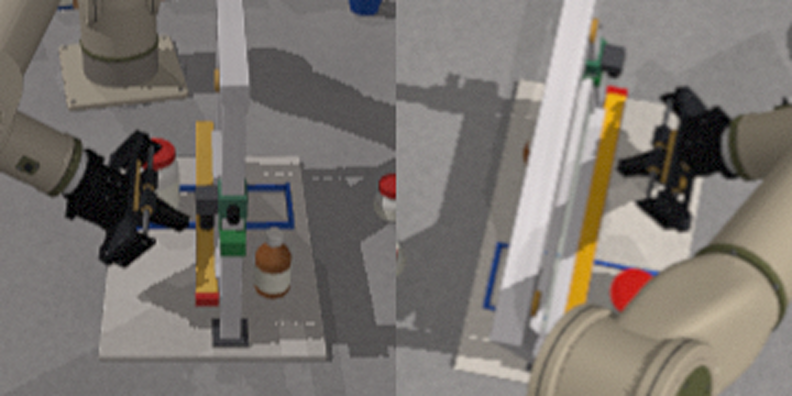

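The lip hasn't moved. Both crops show the fingertip (185,222 left, 625,165 right) just in front of the lip edge, so it passed with too little overlap. I'll back off, drop, and go in about 20 mm deeper.

```bash
python3 p6.py "[(2,(-.15,-.8,0),0),(3,(0,0,-.85),0),(3,(.15,.8,0),0),(1,(0,0,.5),0),(4,(0,0,1),.2)]"
```

```text
hatch xyz -0.035 -0.076 0.106
[0.617 0.    0.106] tilt 53.4 az 1.53 yz 0.22 [-0.05  0.76  0.64  1.55 -1.18  1.68 -2.56]
[0.617 0.    0.043] tilt 53.4 az 1.53 yz 0.22 [-0.02  0.85  0.6   1.56 -1.21  1.63 -2.48]
[0.628 0.06  0.043] tilt 53.4 az 1.53 yz 0.22 [-0.11  0.81  0.58  1.6  -1.24  1.56 -2.53]
[0.628 0.06  0.055] tilt 53.4 az 1.53 yz 0.22 [-0.11  0.8   0.58  1.6  -1.24  1.57 -2.54]
[0.627 0.06  0.154] tilt 53.4 az 1.62 yz 0.22 [-0.26  0.79  0.83  1.5  -1.27  1.82 -2.6 ]
```

Emit:
{"op": "step_arm", "data": {"delta_pos": [[-0.15,-0.8,0],[-0.15,-0.8,0],[0,0,-0.8],[0,0,-0.8],[0,0,-0.8]], "turn": [0,0,0,0,0]}}

```text
time: 21.35
ee_pos: [0.6171, -0.0033, 0.0447]
eef_rot: [-0.521, 0.725, 0.355, 0.278]
ft_force: [-0.6, 0.1, 0.1]
width: 0.0004
grip_force: 0.0
```

```bash
python3 log.py; python3 p6.py "[(3,(.15,.8,0),0),(1,(0,0,.5),0),(4,(0,0,1),.2)]"
```

```text
[-0.017  0.839  0.589  1.565 -1.201  1.626 -2.489]
[ 0.617 -0.003  0.045]
[-0.521  0.725  0.355  0.278]
tilt 53.6 az 1.53 yz 0.225 xz -0.773 y az 2.93
hatch xyz -0.075 -0.075 0.043
[0.627 0.061 0.043] tilt 53.5 az 1.53 yz 0.22 [-0.1   0.81  0.56  1.61 -1.24  1.56 -2.53]
[0.627 0.061 0.056] tilt 53.5 az 1.53 yz 0.22 [-0.1   0.79  0.57  1.61 -1.23  1.57 -2.55]
[0.625 0.061 0.155] tilt 53.5 az 1.62 yz 0.22 [-0.26  0.78  0.83  1.51 -1.27  1.82 -2.6 ]
```

Emit:
{"op": "step_arm", "data": {"delta_pos": [[0.15,0.85,0],[0.15,0.85,0],[0.15,0.85,0]], "turn": [0,0,0]}}

```text
time: 21.65
ee_pos: [0.6292, 0.0634, 0.0474]
eef_rot: [-0.522, 0.724, 0.355, 0.278]
ft_force: [1.4, 0.1, 0.3]
width: 0.0007
grip_force: 0.0
```

Emit:
{"op": "step_arm", "data": {"delta_pos": [[0,0,0.3],[0,0,0.3],[0,0,0.3],[0,0,0.3],[0,0,0.3]], "turn": [0,0,0,0,0]}}

```text
time: 22.15
ee_pos: [0.6289, 0.0595, 0.0853]
eef_rot: [-0.521, 0.725, 0.354, 0.278]
ft_force: [0.2, -2.2, -5.2]
width: 0.0005
grip_force: 2.6
```

Emit:
{"op": "step_arm", "data": {"delta_pos": [[0,0.1,0.3],[0,0.1,0.3],[0,0.1,0.3],[0,0.1,0.3],[0,0,0.3]], "turn": [0.1,0.1,0.1,0.1,0.1]}}

```text
time: 22.65
ee_pos: [0.6286, 0.0665, 0.1219]
eef_rot: [-0.542, 0.711, 0.36, 0.267]
ft_force: [-4.6, -16.1, -4.1]
width: 0.0004
grip_force: 6.5
```

```bash
python3 log.py; cat > lip.py <<'E'
from bench import camera
from h import *
from ik import O,EX,EY
for n in("scene","top"):
    k=camera(n)
    w=world(k);m=masks(k);d=w-O;hx=d@EX
    q=w[(m["yellow"])&(w[...,0]>.33)&(w[...,0]<.77)&(hx>-.06)&(hx<-.015)&(w[...,2]<.35)]
    r=w[m["red"]&(w[...,0]>.7)&(w[...,0]<.8)&(hx>-.06)&(hx<0)]
    print(n,len(q),"liptop z",np.percentile(q[:,2],[5,50,95]).round(4),"red",len(r),np.percentile(r[:,2],[5,50,95]).round(3) if len(r) else "")
E
python3 lip.py
```

```text
[-0.224  0.764  0.733  1.559 -1.247  1.702 -2.599]
[0.629 0.066 0.122]
[-0.542  0.711  0.36   0.267]
tilt 53.3 az 1.59 yz 0.224 xz -0.769 y az 2.98
scene 416 liptop z [0.1707 0.1741 0.1773] red 46 [0.168 0.173 0.175]
top 827 liptop z [0.1738 0.1779 0.1815] red 4 [0.177 0.177 0.178]
```

Emit:
{"op": "step_arm", "data": {"delta_pos": [[0,-0.15,0.2],[0,-0.05,0.2],[0,0,0.2],[0,0,0.2]], "turn": [0.2,0.2,0.1,0]}}

```text
time: 23.15
ee_pos: [0.6288, 0.0653, 0.1425]
eef_rot: [-0.564, 0.692, 0.371, 0.256]
ft_force: [-3.9, -2.7, -3.4]
width: 0.0004
grip_force: 2.4
```

```bash
python3 log.py; python3 p6.py "[(4,(0,0,.2),0)]"; python3 lip.py
```

```text
[-0.228  0.784  0.761  1.493 -1.237  1.781 -2.597]
[0.629 0.065 0.143]
[-0.564  0.692  0.371  0.256]
tilt 53.6 az 1.65 yz 0.224 xz -0.773 y az 3.05
hatch xyz -0.005 -0.074 0.141
[0.625 0.069 0.16 ] tilt 53.5 az 1.65 yz 0.22 [-0.27  0.79  0.84  1.49 -1.27  1.83 -2.6 ]
scene 406 liptop z [0.1918 0.1945 0.1979] red 52 [0.186 0.193 0.196]
top 801 liptop z [0.1931 0.1969 0.2009] red 5 [0.197 0.197 0.198]
```

Emit:
{"op": "step_arm", "data": {"delta_pos": [[0,0,0.1],[0,0,0.1],[0,0,0.1],[0,0,0.1]], "turn": [0,0,0,0]}}

```text
time: 23.65
ee_pos: [0.629, 0.0654, 0.1523]
eef_rot: [-0.563, 0.693, 0.37, 0.257]
ft_force: [0.5, -1.9, -3.7]
width: 0.0005
grip_force: 2.0
```

Emit:
{"op": "step_arm", "data": {"delta_pos": [[0,0,0.1],[0,0,0.1]], "turn": [0,0]}}

```text
time: 23.85
ee_pos: [0.6289, 0.0653, 0.1567]
eef_rot: [-0.563, 0.693, 0.37, 0.256]
ft_force: [1.3, -2.1, -11.2]
width: 0.0007
grip_force: 4.3
```

Emit:
{"op": "step_arm", "data": {"delta_pos": [[0,0,0.02],[0,0,0],[0,0,0]], "turn": [0,0,0]}}

```text
time: 24.15
ee_pos: [0.6288, 0.0653, 0.1572]
eef_rot: [-0.563, 0.693, 0.37, 0.256]
ft_force: [2.3, -2.2, -9.9]
width: 0.0007
grip_force: 4.0
```

Emit:
{"op": "step_arm", "data": {"delta_pos": [[0,0,0.05],[0,0,0],[0,0,0]], "turn": [0,0,0]}}

```text
time: 24.45
ee_pos: [0.6285, 0.0651, 0.1584]
eef_rot: [-0.564, 0.692, 0.37, 0.257]
ft_force: [2.2, -1.3, -11.1]
width: 0.0007
grip_force: 4.7
```

Emit:
{"op": "step_arm", "data": {"delta_pos": [[0,0,0],[0,0,0],[0,0,0],[0,0,0],[0,0,0]], "turn": [0,0,0,0,0]}}

```text
time: 24.95
ee_pos: [0.6285, 0.0651, 0.1586]
eef_rot: [-0.564, 0.692, 0.37, 0.257]
ft_force: [3.2, -1.5, -11.3]
width: 0.0002
grip_force: 4.9
```

Emit:
{"op": "step_arm", "data": {"delta_pos": [[0,0,0.06],[0,0,0],[0,0,0],[0,0,0],[0,0,0],[0,0,0],[0,0,0],[0,0,0],[0,0,0]], "turn": [0,0,0,0,0,0,0,0,0]}}

```text
time: 25.85
ee_pos: [0.6281, 0.0649, 0.1598]
eef_rot: [-0.564, 0.692, 0.37, 0.257]
ft_force: [2.9, -3.2, -13.6]
width: 0.0004
grip_force: 5.9
```

Emit:
{"op": "step_arm", "data": {"delta_pos": [[0,0,-0.08],[0,0,-0.1],[0,-0.1,-0.1],[-0.05,-0.3,0],[-0.1,-0.6,0],[-0.15,-0.8,0],[-0.15,-0.8,0],[-0.15,-0.8,0]], "turn": [0,0,0,0,0,0,0,0]}}

```text
time: 26.65
ee_pos: [0.6128, -0.0219, 0.1534]
eef_rot: [-0.564, 0.692, 0.37, 0.257]
ft_force: [-0.2, -0.6, 0.9]
width: 0.0007
grip_force: 0.0
```

```bash
python3 log.py; python3 lip.py; python3 - <<'E'
from bench import camera
from h import *
from ik import *
k=camera("scene");w=world(k);m=masks(k);d=w-O
for n in("scene","top"):
    k=camera(n);w=world(k);m=masks(k);d=w-O
    r=d[m["red"]&(w[...,2]>.11)&(w[...,2]<.14)&(w[...,0]>.38)&(w[...,0]<.52)]
    t=r[r[:,2]>.126];h=np.stack([t@EX,t@EY],1);print(n,len(t),"cap hx",h[:,0].min().round(3),h[:,0].max().round(3),"hy",h[:,1].min().round(3),h[:,1].max().round(3))
    if n=="scene":cv2.imwrite("pics/s4.png",cv2.resize(k["image"][120:300,220:460,::-1],None,fx=3,fy=3))
    b=d[m["blue"]&(w[...,2]>.012)&(w[...,2]<.035)&(d@EX<.13)&(d@EX>-.2)&(abs(d@EY)<.2)]
    print(" ledge hx max",np.percentile(b@EX,[50,90,98]).round(3),"hy",np.percentile(b@EY,[2,50,98]).round(3))
E
```

```text
[-0.128  0.842  0.843  1.429 -1.225  1.913 -2.516]
[ 0.613 -0.022  0.153]
[-0.564  0.692  0.37   0.257]
tilt 53.6 az 1.65 yz 0.222 xz -0.773 y az 3.05
scene 396 liptop z [0.2056 0.2084 0.2118] red 56 [0.201 0.207 0.212]
top 741 liptop z [0.206  0.2098 0.2133] red 3 [0.209 0.21  0.212]
scene 170 cap hx -0.139 -0.081 hy 0.05 0.12
 ledge hx max [0.038 0.102 0.105] hy [0.032 0.039 0.136]Traceback (most recent call last):
  File "<stdin>", line 8, in <module>
    return umr_minimum(a, axis, None, out, keepdims, initial, where)
ValueError: zero-size array to reduction operation minimum which has no identity
```

View pics/s4.png

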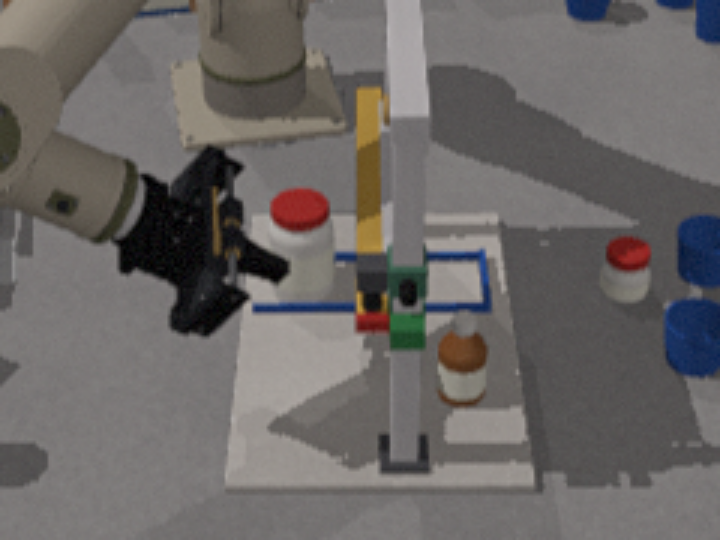

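The lip's red end (372,322) sits up against the black pad, level with the green mark. The tub stands untouched at (302,240). Next I move behind the tub.

```bash
python3 p6.py "[(7,(-.17,-.9,0),-.2),(6,(-.95,.18,-.3),-.1),(3,(0,0,-.9),0),(6,(.18,.98,0),0),(3,(.18,.98,0),0)]"
```

```text
hatch xyz -0.094 -0.075 0.152
[ 0.582 -0.175  0.152] tilt 53.5 az 1.48 yz 0.22 [ 0.12  0.91  0.89  1.36 -1.23  2.   -2.46]
[ 0.439 -0.148  0.107] tilt 53.5 az 1.41 yz 0.22 [ 0.04  0.77  0.98  1.8  -1.09  1.88 -2.2 ]
[ 0.439 -0.148  0.04 ] tilt 53.5 az 1.41 yz 0.22 [ 0.09  0.87  0.91  1.81 -1.14  1.82 -2.12]
[ 0.466 -0.001  0.04 ] tilt 53.5 az 1.41 yz 0.22 [-0.21  0.73  0.9   2.02 -1.25  1.65 -2.23]
[0.48  0.072 0.04 ] tilt 53.5 az 1.41 yz 0.22 [-0.25  0.6   0.75  2.08 -1.27  1.47 -2.34]
```

Emit:
{"op": "step_arm", "data": {"delta_pos": [[-0.17,-0.9,0],[-0.17,-0.9,0],[-0.17,-0.9,0],[-0.17,-0.9,0],[-0.17,-0.9,0],[-0.17,-0.9,0],[-0.95,0.18,0],[-0.95,0.18,0],[-0.95,0.18,0],[-0.95,0.18,0],[-0.95,0.18,0],[-0.95,0.18,0]], "turn": [-0.2,-0.2,-0.2,-0.2,-0.2,-0.2,-0.2,-0.2,-0.2,0,0,0]}}

```text
time: 28.1
ee_pos: [0.4446, -0.1268, 0.1532]
eef_rot: [-0.487, 0.748, 0.341, 0.296]
ft_force: [0.4, -0.8, 0.7]
width: 0.0004
grip_force: 0.0
```

```bash
python3 log.py; python3 p6.py "[(4,(0,0,-1),0)]"
```

```text
[-0.026  0.661  0.998  1.809 -1.048  1.887 -2.285]
[ 0.445 -0.127  0.153]
[-0.487  0.748  0.341  0.296]
tilt 53.6 az 1.43 yz 0.222 xz -0.774 y az 2.83
hatch xyz -0.228 0.071 0.153
[ 0.444 -0.122  0.053] tilt 53.5 az 1.43 yz 0.22 [ 0.04  0.82  0.9   1.84 -1.12  1.8  -2.15]
```

Emit:
{"op": "step_arm", "data": {"delta_pos": [[-0.25,0,-1],[-0.25,0,-1],[0,0,-1],[0,0,-0.9],[0.1,0.6,0],[0.1,0.6,0],[0.05,0.3,0]], "turn": [0,0,0,0,0,0,0]}}

```text
time: 28.8
ee_pos: [0.4393, -0.0887, 0.0555]
eef_rot: [-0.487, 0.748, 0.341, 0.295]
ft_force: [0.3, 0.5, 0.7]
width: 0.0003
grip_force: 0.0
```

```bash
python3 log.py; python3 p6.py "[(8,(.18,.98,0),0)]"
```

```text
[-0.034  0.767  0.909  1.92  -1.131  1.752 -2.163]
[ 0.439 -0.089  0.056]
[-0.487  0.748  0.341  0.295]
tilt 53.6 az 1.43 yz 0.223 xz -0.774 y az 2.84
hatch xyz -0.191 0.084 0.055
[0.474 0.112 0.055] tilt 53.5 az 1.43 yz 0.22 [-0.34  0.53  0.75  2.12 -1.27  1.43 -2.39]
```

Emit:
{"op": "step_arm", "data": {"delta_pos": [[0.1,0.5,-0.15],[0.1,0.5,-0.1],[0.09,0.5,0],[0.06,0.3,0],[0.06,0.3,0],[0.07,0.4,0],[0.07,0.4,0],[0.07,0.4,0],[0.07,0.4,0],[0.07,0.4,0]], "turn": [0,0,0,0,0,0,0,0,0,0]}}

```text
time: 29.8
ee_pos: [0.4581, 0.0127, 0.0492]
eef_rot: [-0.486, 0.749, 0.34, 0.295]
ft_force: [-0.1, -1.6, 1.0]
width: 0.0005
grip_force: 1.2
```

```bash
python3 log.py; python3 p6.py "[(12,(.07,.4,0),0),(1,(.07,.4,0),0)]";python3 p6.py "[(12,(.07,.4,0),-.1)]"; python3 lip.py; python3 - <<'E'
from bench import camera
from h import *
k=camera("scene");cv2.imwrite("pics/s5.png",cv2.resize(k["image"][120:300,220:460,::-1],None,fx=3,fy=3))
E
```

```text
[-0.218  0.663  0.865  2.05  -1.212  1.605 -2.258]
[0.458 0.013 0.049]
[-0.486  0.749  0.34   0.295]
tilt 53.5 az 1.43 yz 0.223 xz -0.773 y az 2.83
hatch xyz -0.088 0.084 0.048
[0.478 0.138 0.049] tilt 53.4 az 1.43 yz 0.22 [-0.29  0.49  0.62  2.13 -1.27  1.34 -2.42]
[0.48  0.148 0.049] tilt 53.4 az 1.43 yz 0.22 [-0.27  0.47  0.58  2.14 -1.27  1.31 -2.44]
hatch xyz -0.088 0.084 0.048
[0.478 0.138 0.049] tilt 53.4 az 1.29 yz 0.22 [-0.01  0.36  0.31  2.23 -1.27  1.13 -2.5 ]
scene 409 liptop z [0.2054 0.2083 0.2114] red 56 [0.201 0.208 0.212]
top 986 liptop z [0.2057 0.2098 0.2132] red 3 [0.21  0.211 0.212]
```

View pics/s5.png

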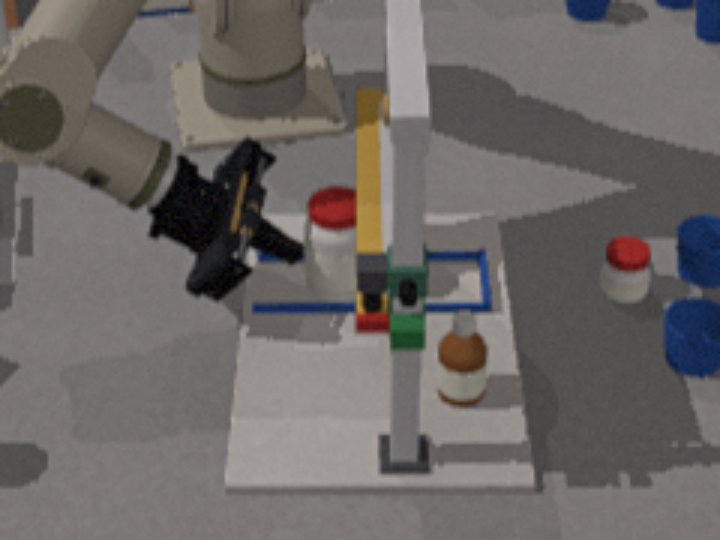

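The tub (cap at 333,207) is upright and sliding in its lane, with the fingertip (300,250) behind it. The lip is still up. Pushing on.

Emit:
{"op": "step_arm", "data": {"delta_pos": [[0.07,0.4,0],[0.07,0.4,0],[0.07,0.4,0],[0.07,0.4,0],[0.07,0.4,0],[0.07,0.4,0],[0.07,0.4,0],[0.07,0.4,0]], "turn": [-0.1,-0.1,-0.1,-0.1,0,0,0,0]}}

```text
time: 30.75
ee_pos: [0.481, 0.0886, 0.0541]
eef_rot: [-0.465, 0.761, 0.327, 0.311]
ft_force: [24.1, -22.0, 30.0]
width: 0.0001
grip_force: 18.2
```

```bash
python3 log.py; python3 p6.py "[(3,(.07,.4,0),0)]"; python3 lip.py
```

```text
[-0.241  0.494  0.679  2.14  -1.264  1.375 -2.392]
[0.481 0.089 0.054]
[-0.465  0.761  0.327  0.311]
tilt 53.7 az 1.36 yz 0.209 xz -0.778 y az 2.77
hatch xyz -0.008 0.075 0.053
[0.485 0.124 0.053] tilt 53.6 az 1.36 yz 0.21 [-0.21  0.45  0.56  2.15 -1.27  1.29 -2.44]
scene 404 liptop z [0.2054 0.2085 0.2114] red 55 [0.2   0.207 0.21 ]
top 1160 liptop z [0.2055 0.2097 0.2135] red 2 [0.213 0.213 0.213]
```

```bash
python3 - <<'E'
from bench import camera,read_state
from h import *
s=read_state();print(s["ft_force"].round(1),s["torque"].round(2))
k=camera("scene");a=cv2.resize(k["image"][150:270,280:420,::-1],None,fx=4,fy=4,interpolation=cv2.INTER_CUBIC)
t=camera("wrist");b=cv2.resize(t["image"][:,:,::-1],(400,250))
o=np.zeros((480+0,560,3),np.uint8);o[:]=a
cv2.imwrite("pics/s6.png",np.vstack([o[:350],np.hstack([b,np.zeros((250,160,3),np.uint8)])]))
E
```

```text
[ 19.9 -15.2  22.4] [ 1.34 -3.01 -4.25]
```

View pics/s6.png

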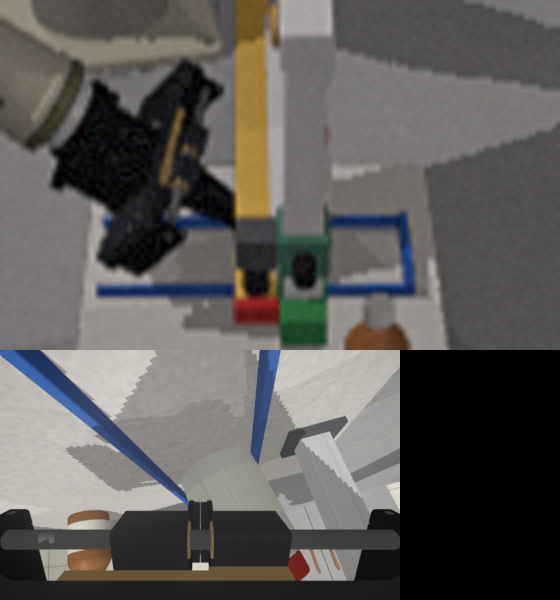

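```bash
python3 - <<'E'
from bench import camera
from h import *
from ik import *
for n in("wrist","scene"):
    k=camera(n);w=world(k);d=w-O;hx=d@EX;hy=d@EY;z=w[...,2]
    m=masks(k)
    r=m["red"]&(hx>-.1)&(hx<.12)&(hy>.03)&(hy<.15);
    if r.sum():print(n,"red",r.sum(),np.percentile(hx[r],[2,50,98]).round(3),np.percentile(hy[r],[2,50,98]).round(3),np.percentile(z[r],[2,50,98]).round(3))
    if n=="wrist":
        for u,v in[(215,150),(225,170),(235,170),(245,190),(255,210),(225,200),(200,190),(270,230),(298,345),(478,344)]:
            uu,vv=int(u*1.6),int(v*1.6)
            if vv<400:print((u,v),hx[vv,uu].round(3),hy[vv,uu].round(3),z[vv,uu].round(3))
        for zz in(.03,.04,.06,.08,.1,.12):
            s_=(abs(z-zz)<.006)&(hx>-.06)&(hx<.1)&(hy>.04)&(hy<.13)
            if s_.sum()>5:print(zz,s_.sum(),"hx",np.percentile(hx[s_],[2,50,98]).round(3),"hy",np.percentile(hy[s_],[2,50,98]).round(3))
E
```

```text
wrist red 976 [-0.025 -0.02  -0.009] [0.131 0.138 0.146] [0.114 0.123 0.13 ]
(215, 150) -0.033 0.09 0.061
(225, 170) -0.117 0.097 0.09
(235, 170) -0.117 0.101 0.091
(245, 190) -0.122 0.102 0.099
(255, 210) -0.116 0.104 0.107
(225, 200) -0.121 0.094 0.101
(200, 190) -0.119 0.086 0.095
(270, 230) -0.124 0.107 0.113
0.03 2773 hx [-0.052 -0.033  0.054] hy [0.04  0.091 0.128]
0.04 2531 hx [-0.037 -0.033 -0.013] hy [0.064 0.097 0.128]
0.06 2545 hx [-0.045 -0.034 -0.026] hy [0.072 0.102 0.129]
0.08 534 hx [-0.06  -0.049 -0.028] hy [0.074 0.086 0.13 ]
```

Emit:
{"op": "step_arm", "data": {"delta_pos": [[-0.05,-0.3,0],[-0.07,-0.4,0],[-0.07,-0.4,0],[0,0,0]], "turn": [0,0,0,0]}}

```text
time: 31.45
ee_pos: [0.4668, 0.0639, 0.0489]
eef_rot: [-0.467, 0.761, 0.333, 0.303]
ft_force: [-0.2, 0.2, -0.4]
width: 0.0006
grip_force: 0.0
```

```bash
python3 log.py; python3 p6.py "[]"; cat > tub.py <<'E'
from bench import camera
from h import *
from ik import *
k=camera("wrist");w=world(k);d=w-O;hx=d@EX;hy=d@EY;z=w[...,2];m=masks(k);np.savez("wrist_last.npz",**k)
from scipy.optimize import least_squares
for zz in(.035,.05,.065,.08,.095,.11,.122):
    s_=(abs(z-zz)<.006)&(hx>-.1)&(hx<.1)&(hy>.03)&(hy<.16)&(k["image"].max(-1)>90)&~m["blue"]
    if s_.sum()>40:
        X=np.stack([hx[s_],hy[s_]],1)
        l=least_squares(lambda c:np.hypot(*(X-c).T)-.038,[X[:,0].min()+.038,.09],loss="soft_l1",f_scale=.002)
        print(zz,s_.sum(),"centre",l.x.round(3),"res",np.median(abs(l.fun)).round(4),"hx",np.percentile(X[:,0],[2,50]).round(3),"hy",np.percentile(X[:,1],[2,98]).round(3))
r=m["red"]&(hx>-.12)&(hx<.12)&(hy>.03)&(hy<.18)
if r.sum():print("red",r.sum(),np.percentile(hx[r],[2,98]).round(3),np.percentile(hy[r],[2,98]).round(3),np.percentile(z[r],[2,98]).round(3))
E
python3 tub.py
```

```text
[-0.194  0.521  0.693  2.128 -1.222  1.418 -2.364]
[0.467 0.064 0.049]
[-0.467  0.761  0.333  0.303]
tilt 53.5 az 1.38 yz 0.223 xz -0.773 y az 2.78
hatch xyz -0.035 0.085 0.048
0.035 2262 centre [-0.012  0.095] res 0.0004 hx [-0.05  -0.046] hy [0.062 0.13 ]
0.05 1988 centre [-0.012  0.096] res 0.0003 hx [-0.051 -0.046] hy [0.064 0.131]
0.065 836 centre [-0.012  0.096] res 0.0004 hx [-0.074 -0.044] hy [0.087 0.132]
0.095 136 centre [-0.066  0.098] res 0.0037 hx [-0.097 -0.039] hy [0.062 0.078]
0.11 68 centre [-0.009  0.098] res 0.0004 hx [-0.042 -0.038] hy [0.063 0.078]
```

```bash
python3 - <<'E'
from h import *
from ik import *
def rep(n,k):
    w=world(k);d=w-O;hx=d@EX;hy=d@EY;z=w[...,2];m=masks(k)["blue"]&(abs(z-.022)<.008)&(hy>0)&(hy<.18)&(hx>-.19)&(hx<.14)
    for a in np.arange(-.18,.14,.04):
        s=m&(hx>a)&(hx<a+.04)
        lo=hy[s&(hy<.085)];hi=hy[s&(hy>.095)]
        print(n,round(a,2),len(lo),len(lo) and np.percentile(lo,[5,95]).round(3),len(hi),len(hi) and np.percentile(hi,[5,95]).round(3))
rep("wrist",dict(np.load("wrist_last.npz")));rep("top0",dict(np.load("top0.npz")));rep("scene0",dict(np.load("scene0.npz")))
from bench import camera
# fingertip in top/scene: dark points near tcp
k=camera("scene");w=world(k);d=w-O;hx=d@EX;hy=d@EY;z=w[...,2]
s=(k["image"].max(-1)<50)&(hx>-.12)&(hx<.1)&(abs(hy-.085)<.06)&(z>.03)&(z<.12)
for a in np.arange(-.12,.02,.015):
    t=s&(hx>a)&(hx<a+.015)
    if t.sum()>2:print("fing",round(a,3),t.sum(),hy[t].min().round(3),hy[t].max().round(3),np.median(z[t]).round(3))
E
```

```text
wrist -0.18 2324 [0.039 0.044] 1615 [0.134 0.139]
wrist -0.14 944 [0.039 0.044] 1537 [0.134 0.139]
wrist -0.1 561 [0.039 0.044] 696 [0.134 0.139]
wrist -0.06 233 [0.039 0.044] 368 [0.134 0.138]
wrist -0.02 148 [0.039 0.044] 121 [0.134 0.138]
wrist 0.02 80 [0.039 0.044] 2 [0.139 0.139]
wrist 0.06 0 0 0 0
wrist 0.1 0 0 0 0
top0 -0.18 8 [0.038 0.042] 7 [0.135 0.138]
top0 -0.14 4 [0.039 0.042] 12 [0.135 0.138]
top0 -0.1 8 [0.039 0.042] 13 [0.135 0.138]
top0 -0.06 5 [0.039 0.042] 5 [0.134 0.137]
top0 -0.02 0 0 0 0
top0 0.02 0 0 0 0
top0 0.06 1 [0.041 0.041] 2 [0.134 0.137]
top0 0.1 20 [0.042 0.079] 21 [0.099 0.135]
scene0 -0.18 14 [0.032 0.039] 5 [0.126 0.133]
scene0 -0.14 32 [0.031 0.044] 0 0
scene0 -0.1 33 [0.032 0.042] 7 [0.128 0.133]
scene0 -0.06 9 [0.034 0.043] 8 [0.127 0.136]
scene0 -0.02 0 0 0 0
scene0 0.02 24 [0.032 0.04 ] 14 [0.126 0.139]
scene0 0.06 33 [0.033 0.042] 25 [0.127 0.139]
scene0 0.1 17 [0.037 0.079] 12 [0.103 0.131]
fing -0.12 14 0.043 0.086 0.102
fing -0.105 46 0.062 0.093 0.098
fing -0.09 43 0.06 0.089 0.085
fing -0.075 29 0.067 0.089 0.077
fing -0.06 5 0.068 0.084 0.072
```

Emit:
{"op": "step_arm", "data": {"delta_pos": [[-0.1,-0.6,0],[-0.1,-0.6,0],[-0.5,0.1,-0.25],[0,0,0]], "turn": [0,0,0,0]}}

```text
time: 31.95
ee_pos: [0.4479, 0.0364, 0.0419]
eef_rot: [-0.467, 0.761, 0.334, 0.303]
ft_force: [-0.1, 0.7, -0.9]
width: 0.0004
grip_force: 0.0
```

```bash
python3 log.py; python3 p6.py "[]"; python3 tub.py; python3 - <<'E'
from h import *
k=dict(np.load("wrist_last.npz"));cv2.imwrite("pics/w7.png",cv2.rotate(k["image"][:,:,::-1],cv2.ROTATE_180))
from ik import *
w=world(k);d=w-O;hx=d@EX;hy=d@EY;z=w[...,2]
s=(k["image"].max(-1)<60)&(k["z_map"]>0)
for v in range(200,400,15):
    for u in(315,330):print((u,v),k["image"][v,u].tolist(),hx[v,u].round(3),hy[v,u].round(3),z[v,u].round(3),end=" | ")
    print()
E
```

```text
[-0.139  0.545  0.711  2.132 -1.19   1.453 -2.308]
[0.448 0.036 0.042]
[-0.467  0.761  0.334  0.303]
tilt 53.5 az 1.38 yz 0.225 xz -0.772 y az 2.78
hatch xyz -0.066 0.098 0.041
0.035 1402 centre [-0.011  0.095] res 0.0004 hx [-0.05  -0.044] hy [0.065 0.131]
0.05 445 centre [-0.059  0.086] res 0.0074 hx [-0.097 -0.041] hy [0.1   0.132]
0.095 325 centre [-0.011  0.095] res 0.0004 hx [-0.049 -0.046] hy [0.072 0.088]
(315, 200) [136, 134, 128] nan nan nan | (330, 200) [136, 134, 129] -0.053 0.108 0.012 | 
(315, 215) [142, 141, 136] -0.05 0.096 0.018 | (330, 215) [143, 141, 136] -0.048 0.105 0.02 | 
(315, 230) [142, 141, 136] -0.049 0.094 0.028 | (330, 230) [144, 142, 137] -0.048 0.103 0.03 | 
(315, 245) [42, 42, 41] -0.096 0.098 0.049 | (330, 245) [40, 40, 39] -0.095 0.105 0.051 | 
(315, 260) [40, 39, 39] -0.109 0.098 0.059 | (330, 260) [38, 38, 37] -0.108 0.104 0.061 | 
(315, 275) [36, 38, 37] -0.122 0.098 0.067 | (330, 275) [34, 35, 35] -0.119 0.104 0.069 | 
(315, 290) [59, 60, 59] -0.174 0.106 0.08 | (330, 290) [58, 59, 59] -0.173 0.109 0.08 | 
(315, 305) [65, 65, 66] -0.176 0.105 0.083 | (330, 305) [65, 64, 64] -0.175 0.109 0.084 | 
(315, 320) [37, 35, 36] -0.128 0.096 0.085 | (330, 320) [37, 37, 36] -0.126 0.101 0.086 | 
(315, 335) [36, 35, 34] -0.124 0.094 0.09 | (330, 335) [35, 34, 35] -0.123 0.099 0.091 | 
(315, 350) [196, 194, 188] -0.046 0.077 0.097 | (330, 350) [206, 204, 198] -0.048 0.086 0.099 | 
(315, 365) [101, 84, 53] -0.182 0.104 0.096 | (330, 365) [101, 84, 54] -0.181 0.106 0.097 | 
(315, 380) [31, 31, 32] -0.187 0.104 0.098 | (330, 380) [31, 31, 32] -0.187 0.107 0.099 | 
(315, 395) [29, 30, 30] -0.19 0.104 0.1 | (330, 395) [30, 31, 32] -0.19 0.107 0.101 |
```

View pics/w7.png

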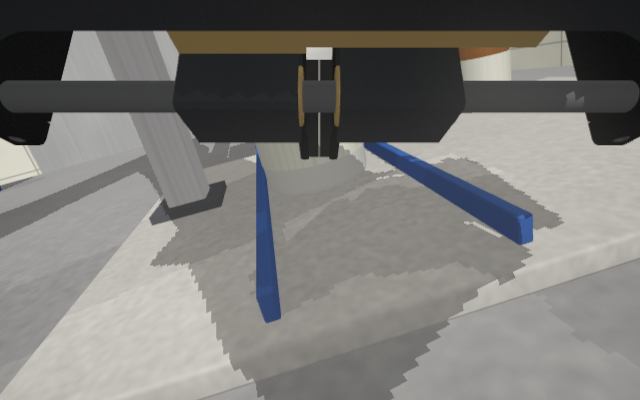

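The wrist view shows the closed tips at (318,150) ending about 28 mm short of the nominal TCP. The tub stands upright in the lane, close to the near rail. I also need more yaw so the wide hand clears the near post (190,150).

```bash
cat > p7.py <<'E'
from ik import *
import json
q=np.array(json.loads(open("log.jsonl").readlines()[-1])[0]);p,M=fk(q,P,s)
for t in(0,.12,.24,.36,.48):
    M2=R.from_euler('z',t)*M;ax=M2.as_matrix()[:,2]
    for nm,tip in(("start",(-.062,.094,.055)),("end",(.026,.092,.055))):
        g=hw(*tip)+.028*ax;b=ik(g,M2,q0=q,n=12)
        y=M2.as_matrix()[:,1];bf=hw(*tip)-.042*ax+y*.095+M2.as_matrix()[:,0]*-.037;d=bf-O
        lo=(hw(*tip)-.042*ax)[2]-.037*abs(M2.as_matrix()[2,0])-.095*abs(M2.as_matrix()[2,1])
        print(t,nm,g.round(3),(np.sqrt(2*b[0])*1000).round(1),b[1].round(2),"near corner hx,hy,z",(d@EX).round(3),(d@EY).round(3),bf[2].round(3),"low",lo.round(3))
E
python3 p7.py
```

```text
0 start [0.456 0.067 0.038] 0.0 [ 0.01  0.47  0.47  2.14 -1.15  1.32 -2.38] near corner hx,hy,z -0.058 0.175 0.13 low 0.03
0 end [0.474 0.153 0.038] 0.0 [ 0.44  0.41 -0.22  2.15 -1.08  1.01 -2.57] near corner hx,hy,z 0.03 0.173 0.13 low 0.03
0.12 start [0.453 0.067 0.038] 0.0 [ 0.66  0.49 -0.28  2.03 -0.82  1.17 -2.56] near corner hx,hy,z -0.068 0.175 0.13 low 0.03
0.12 end [0.471 0.153 0.038] 3.7 [-0.29  0.52  0.59  2.1  -1.24  1.35 -2.41] near corner hx,hy,z 0.02 0.173 0.13 low 0.03
0.24 start [0.451 0.067 0.038] 0.6 [-0.14  0.61  0.61  1.99 -1.09  1.52 -2.29] near corner hx,hy,z -0.078 0.173 0.13 low 0.03
0.24 end [0.469 0.153 0.038] 0.0 [ 0.02  0.5   0.22  2.01 -1.06  1.28 -2.46] near corner hx,hy,z 0.01 0.171 0.13 low 0.03
0.36 start [0.448 0.067 0.038] 0.0 [ 0.47  0.56 -0.13  1.88 -0.73  1.34 -2.5 ] near corner hx,hy,z -0.087 0.171 0.13 low 0.03
0.36 end [0.466 0.153 0.038] 0.0 [ 0.31  0.55 -0.14  1.92 -0.84  1.24 -2.55] near corner hx,hy,z 0.001 0.169 0.13 low 0.03
0.48 start [0.445 0.066 0.038] 0.0 [-0.11  0.67  0.53  1.84 -0.95  1.6  -2.25] near corner hx,hy,z -0.096 0.167 0.13 low 0.03
0.48 end [0.463 0.152 0.038] 0.0 [ 0.29  0.59 -0.14  1.84 -0.77  1.31 -2.54] near corner hx,hy,z -0.008 0.165 0.13 low 0.03
```

Emit:
{"op": "step_arm", "data": {"delta_pos": [[0.05,0.1,0],[0,0.1,-0.05],[0,0,-0.05],[0,0,0],[0.07,0.39,0],[0.07,0.39,0],[0.07,0.39,0],[0.07,0.39,0],[0.07,0.39,0]], "turn": [0.9,0.9,0.9,0.8,0,0,0,0,0]}}

```text
time: 32.9
ee_pos: [0.4609, 0.0905, 0.041]
eef_rot: [-0.615, 0.647, 0.387, 0.228]
ft_force: [5.4, -6.9, 4.6]
width: 0.0005
grip_force: 4.0
```

```bash
python3 log.py; python3 p6.py "[(6,(.07,.39,0),0)]"; python3 tub.py
```

```text
[-0.209  0.668  0.606  1.882 -1.043  1.581 -2.276]
[0.461 0.091 0.041]
[-0.615  0.647  0.387  0.228]
tilt 53.5 az 1.8 yz 0.22 xz -0.773 y az -3.08
hatch xyz -0.011 0.097 0.04
[0.469 0.153 0.04 ] tilt 53.4 az 1.8 yz 0.22 [-0.29  0.64  0.57  1.9  -1.1   1.52 -2.34]
0.035 2419 centre [0.01  0.096] res 0.0004 hx [-0.028 -0.024] hy [0.059 0.125]
0.05 865 centre [0.01  0.097] res 0.0003 hx [-0.039 -0.024] hy [0.071 0.128]
0.095 309 centre [-0.053  0.063] res 0.0005 hx [-0.024 -0.021] hy [0.076 0.087]
```

Emit:
{"op": "step_arm", "data": {"delta_pos": [[-0.05,-0.3,0],[-0.45,0.08,0],[0.07,0.39,0],[0.07,0.39,0],[0.07,0.39,0],[0.07,0.39,0]], "turn": [0,0,0,0,0,0]}}

```text
time: 33.55
ee_pos: [0.4545, 0.1253, 0.0404]
eef_rot: [-0.616, 0.646, 0.389, 0.227]
ft_force: [0.5, -2.3, -0.6]
width: 0.0005
grip_force: 1.0
```

```bash
python3 log.py; python3 p6.py "[(4,(.07,.39,0),0)]"; python3 tub.py
```

```text
[-0.262  0.639  0.589  1.923 -1.068  1.539 -2.302]
[0.454 0.125 0.04 ]
[-0.616  0.646  0.389  0.227]
tilt 53.6 az 1.8 yz 0.223 xz -0.773 y az -3.08
hatch xyz 0.022 0.109 0.04
[0.459 0.169 0.04 ] tilt 53.5 az 1.8 yz 0.22 [-0.32  0.62  0.56  1.93 -1.11  1.5  -2.35]
0.035 2307 centre [0.048 0.095] res 0.0003 hx [0.009 0.014] hy [0.059 0.125]
0.05 290 centre [0.048 0.095] res 0.0003 hx [-0.007  0.012] hy [0.078 0.128]
0.08 866 centre [-0.048  0.061] res 0.0021 hx [-0.092 -0.078] hy [0.03  0.107]
0.095 5448 centre [-0.053  0.088] res 0.0029 hx [-0.094 -0.087] hy [0.048 0.124]
```

Emit:
{"op": "step_arm", "data": {"delta_pos": [[0.06,0.3,0],[0.04,0.2,0]], "turn": [0,0]}}

```text
time: 33.8
ee_pos: [0.4568, 0.1374, 0.0404]
eef_rot: [-0.616, 0.646, 0.389, 0.227]
ft_force: [-0.8, -1.4, -0.1]
width: 0.0005
grip_force: 1.0
```

Emit:
{"op": "step_arm", "data": {"delta_pos": [[0.02,0.1,0],[0.02,0.1,0]], "turn": [0,0]}}

```text
time: 34.0
ee_pos: [0.4577, 0.1418, 0.0403]
eef_rot: [-0.616, 0.646, 0.389, 0.227]
ft_force: [-1.2, -2.7, -0.7]
width: 0.0003
grip_force: 1.0
```

```bash
python3 log.py;python3 p6.py "[]"; python3 tub.py
```

```text
[-0.286  0.632  0.579  1.928 -1.085  1.521 -2.322]
[0.458 0.142 0.04 ]
[-0.616  0.646  0.389  0.227]
tilt 53.5 az 1.8 yz 0.223 xz -0.773 y az -3.08
hatch xyz 0.038 0.109 0.04
0.035 2310 centre [0.065 0.096] res 0.0004 hx [0.026 0.03 ] hy [0.06  0.126]
0.05 302 centre [0.064 0.096] res 0.0003 hx [0.01  0.029] hy [0.078 0.128]
0.08 897 centre [-0.032  0.061] res 0.0022 hx [-0.076 -0.062] hy [0.03  0.107]
0.095 5469 centre [-0.036  0.088] res 0.0029 hx [-0.077 -0.07 ] hy [0.048 0.125]
0.11 62 centre [-0.046  0.115] res 0.0005 hx [-0.085 -0.083] hy [0.106 0.153]
```

Emit:
{"op": "step_arm", "data": {"delta_pos": [[0.02,0.08,0],[0,0,0]], "turn": [0,0]}}

```text
time: 34.25
ee_pos: [0.4583, 0.1434, 0.0404]
eef_rot: [-0.616, 0.646, 0.389, 0.227]
ft_force: [-1.1, -5.0, 0.7]
width: 0.0005
grip_force: 2.0
```

Emit:
{"op": "step_arm", "data": {"delta_pos": [[0.02,0.08,0],[0,0,0]], "turn": [0,0]}}

```text
time: 34.45
ee_pos: [0.4591, 0.1442, 0.0404]
eef_rot: [-0.616, 0.647, 0.388, 0.227]
ft_force: [-2.1, -9.9, 3.5]
width: 0.0003
grip_force: 5.0
```

The force jumped to about 10 N, so the tub is against the ledge. Backing straight out.

Emit:
{"op": "step_arm", "data": {"delta_pos": [[-0.03,-0.15,0],[-0.07,-0.4,0],[-0.13,-0.7,0],[-0.17,-0.9,0],[-0.17,-0.9,0],[-0.17,-0.9,0],[-0.17,-0.9,0],[-0.17,-0.9,0],[-0.17,-0.9,0],[-0.17,-0.9,0],[-0.17,-0.9,0],[0,0,0]], "turn": [0,0,0,0,0,0,0,0,0,0,0,0]}}

```text
time: 35.65
ee_pos: [0.4179, -0.0695, 0.0401]
eef_rot: [-0.615, 0.648, 0.388, 0.227]
ft_force: [-1.1, -0.1, 0.0]
width: 0.0006
grip_force: 0.0
```

```bash
python3 log.py; python3 tub.py; python3 lip.py; python3 - <<'E'
from bench import camera,read_state
from h import *
from ik import *
k=camera("top");s=camera("scene")
w=world(s);d=w-O;hx=d@EX;hy=d@EY
r=masks(s)["red"]&(hx>0)&(hx<.13)&(hy>.0)&(hy<.16);print("cap scene",r.sum(),np.percentile(hx[r],[2,98]),np.percentile(w[...,2][r],[2,98]))
b=masks(s)["blue"]&(hx>.08)&(hx<.13)&(hy>.05)&(hy<.12)&(w[...,2]<.04);print("ledge",b.sum(),np.percentile(hx[b],[2,50,98]).round(3))
cv2.imwrite("pics/end.png",np.hstack([cv2.resize(s["image"][120:280,260:420,::-1],None,fx=2.4,fy=2.4),cv2.resize(k["image"][90:250,200:360,::-1],None,fx=2.4,fy=2.4)]))
E
```

```text
[ 0.036  0.766  0.685  1.775 -0.888  1.737 -2.088]
[ 0.418 -0.069  0.04 ]
[-0.615  0.648  0.388  0.227]
tilt 53.4 az 1.8 yz 0.224 xz -0.771 y az -3.08
scene 406 liptop z [0.2056 0.2085 0.2116] red 56 [0.201 0.208 0.211]
top 1144 liptop z [0.2059 0.2098 0.2134] red 3 [0.208 0.209 0.209]
cap scene 180 [0.03708387 0.08829887] [0.1213619  0.13353075]
ledge 19 [0.1   0.103 0.106]
```

View pics/end.png

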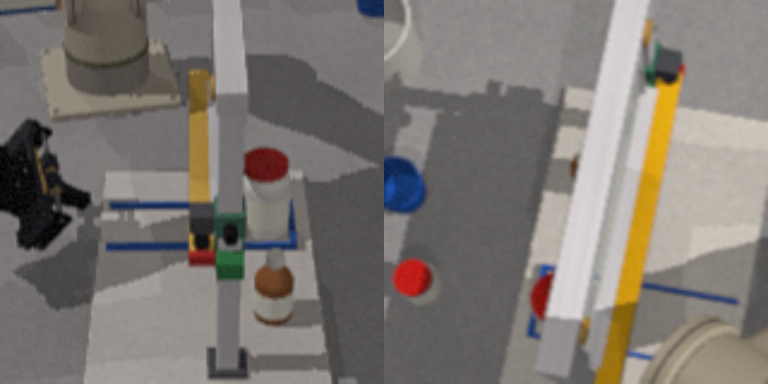

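The left view shows the tub upright (cap at 266,163) against the blue ledge (293,225). The lip's red end (202,257) is still under the pad, and the hand is clear of everything.

```bash
python3 -c "
from bench import *
print(close_job())"
```

```text
the job is handed in; nothing more can be done
None
```

The sash is raised and stayed up against the stop when I let go, after about a second of pressing at roughly 7 to 10 N. The tub is upright against the blue ledge and the other things look untouched; I handed the job in at about 36 s, and no verdict came back.

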